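# Re-hang the lift-off door of the disc cabinet

## Robot

A 6-joint arm with a two-finger parallel gripper is mounted at the origin on the work surface. World frame = base frame: x ahead of the robot, y to its left, z up, the work surface at z = 0. Lengths are in m, angles in rad, forces in N, time in s.
With the tool pointing down it reaches from about 0.375 to 0.9 m from the base axis. Payload 3.1 kg.
Tool frame: the origin (TCP) lies on the centre line of the jaws, within the pads' length; the fingertips stand robot.finger_overhang ahead of it and the grasp point (between the pads) lies 2 mm behind it (robot.finger_overhang is the distance from the TCP to the fingertips, in m); z points along the fingers, y is the direction in which the jaws open and shut (so a half turn about z gives the same grasp; the last joint's range is limited). The gripper opens to 87 mm and grips with 3 to 60 N. Pads are 19 mm wide; open, the fingers measure 117 mm over their backs; the gripper's body (75 mm by 190 mm) begins 51 mm behind the grasp point.
Start: joints at [1.048, 0.527, 1.433, -0, 1.181, -0.178], TCP at [0.211, 0.588, 0.24] pointing down, gripper open.
Joint ranges: [-3.08, 3.08], [-0.75, 2.2], [0.22, 2.44], [-1.43, 4.57], [0, 2.65], [-2.85, 2.85]. Speed limits (rad/s): [2.79, 2.79, 3.14, 3.14, 3.14, 3.14].

## Interface

Orientations are given as a unit quaternion [x, y, z, w].
In Python, from rig import robot gives the robot as it stands. The module is installed in compiled form; this text tells all that it offers.
- The arm moves only by the tool step_arm, never from a script. Its arguments are lists of equal length, an entry for each row: "slide": the shift along the tool's x, y, z in mm, a list of three; "twist": the turn about the tool's z in degrees. A call has 1 to 20 rows; each row shifts and turns the commanded pose from where the row before left it, along the tool's axes as they then stand; what a row does not reach is not made up. A row lasts 1/12 s, in which the tool goes at most 41.7 mm and 7.16 degrees, less where a joint would pass 70% of its speed; a pose out of reach is approached as far as the arm can. A call is refused whole if a number of a shift passes 41.7 or a number of a turn 7.16, either way. A call with a gripper value outside its range is refused whole. "jaw" is the finger opening in mm, from 0 to 87, set as the call begins (left out, the last holds). The fingers move at their own pace and stop on an object; "force" is the grip in N (left out, the last holds). Time passes only in rows, so rows that do not move let the fingers close. It gives the time, the measured TCP pose, the force and the opening at its end, in the units of the state.
- robot.get_obs(): the state, without advancing time (a new reading comes with each control period).
- robot.camera(name): name is "scene" or "top" or "wrist"; returns a dict with "color" (384x512x3 uint8, blue, green, red), "depth" (384x512 float32, m along the optical axis (not along the pixel's ray), 0 where there is no reading), "camera_matrix" (3x3 intrinsics, pixels), "origin" and "orientation" of the camera in the world. Camera axes: x right, y down, z forward; pixel columns grow to the right and rows downward; lengths in m; the calibration is good to about 2 mm. A picture is of the moment at which its call begins.
- robot.hand_in(): hands the job in, once; it reports no verdict.
The state is a dict: "time": time; "q": joint angles; "joint_velocities": joint speeds; "joint_torque": joint torques, N m; "position": TCP position; "tool_rot": TCP orientation; "ft_force": force on the tool from outside, world axes, zero at the start; "moment": the same for the moment, N m; "grip_width": finger opening in m.
Only numpy, scipy, OpenCV 4.12 (cv2) and the standard library are available. Lean on these libraries where they do the work, as an engineer would, in place of code of your own. Each camera call takes 0.05 s, during which the arm holds its last target.

## Task

Take the loose steel door from the leaning rack and hang it on the small abrasive-disc cabinet, lowering both its knuckles fully down onto the two hinge pins at once; it goes on only while it stands open, because a keeper above the doorway blocks it when shut. Then swing the door fully shut on its pins and let go, leaving the other things on the table where they are.

Things in the scene. Friction and masses are not known exactly. Their poses are not given: they have to be found in the camera images.
- leaf: Loose grey steel door, plate 140 wide x 150 high x 16 mm, 0.3 to 0.65 kg, two steel knuckles (tubes, outside 22, bore 12.5, 24 long, 90 mm apart) off one upright edge. Origin: on the knuckles' axis, underside of the lower one. z: up along that axis when hung. Plate: x -8 to 8, y -156 to -16, z -15 to 135 mm. -x is the outer face: vent slots, finger pull 12 mm proud at y -142, z 30 to 70.
- leaf_top (a point): Middle of the leaf's top edge, at (0, -86, 135) mm in its frame. The leaf starts in the rack leaning 32 degrees, top towards the robot, outer face up and away from the robot, knuckles on the robot's right. The upper 65 mm of the plate stand clear of the rack: grip there across the 16 mm thickness, tool along the leaf's slope.
- knuckle_up (a point): Centre of the underside of the leaf's upper knuckle, at (0, 0, 90) mm in the leaf's frame.
- leaf_edge (a point): Middle of the leaf's free upright edge, away from the knuckles, at (0, -156, 60) mm in the leaf's frame.
- cabinet: Fixed grey cabinet, open front and back, barred top, discs inside, 150 deep x 204 wide x 200 mm high. Origin: on the table, mid foot of its front face; x points into it, y to the left as one faces it, z up. Two hinge pins, one over the other, at the left of the front. Hung leaf: shut when its yaw equals the cabinet's; opens towards the robot, its yaw 1.57 less when square to the front.
- pin_low (a point): Foot of the lower hinge pin, on its axis, on top of its bracket; at (-14, 85, 60) mm in the cabinet's frame. The pin is 9.5 mm thick for 14 mm, then tapers to a 3 mm tip at 26 mm. The bracket is 21 mm wide, 12 thick. Fully down, the leaf's lower knuckle rests here. The hung leaf turns with little friction and stays where it is left.
- pin_up (a point): Foot of the upper hinge pin, at (-14, 85, 150) mm in the cabinet's frame, same shape as the lower pin and 90 mm straight above it. Nothing stands above it.
- keeper (a point): Front edge, lower side, of the keeper: a steel plate 50 mm wide (y -83 to -33), 6 thick, 22 mm proud of the cabinet front, underside at 203 mm height; this point is (-22, -58, 203) mm in the cabinet's frame. It lies 8 mm above the free end of the shut leaf's top, so the leaf cannot be lowered on when shut.
- stop (a point): Middle of the rubber stop strip on the right of the doorway, 6 mm proud of the front, at (-6, -70, 120) mm in the cabinet's frame. The back of the shut leaf rests against it.
- rack: Fixed dark steel rack: base plate 150 x 150 x 8 mm, cradle leaning 32 degrees towards its -x (back plate 100 wide under the leaf, ending 65 mm short of its top edge; foot shelf; 10 mm lip before the leaf's foot). Origin: on the table under the cradle; base x -95 to 55 mm; z up. Draw the leaf 12 mm or more up its own slope to clear the lip.
- clamp: Bystander: blue C-clamp lying flat, 155 x 110 mm, 24 mm high; origin at the middle of its underside.
- hammer: Bystander: hammer lying flat among the rest; x along the handle to the head.
- wrench: Bystander: wrench lying flat; x along its length.
- disc_a: Bystander: brown flap disc lying flat, 115 mm across, 10 mm high; origin at the centre of its underside.
- disc_b: Bystander: dark flap disc lying flat, 115 mm across, 10 mm high; origin at the centre of its underside.
Things that resemble listed ones, but are neither listed nor needed, are in the scene too. Of the things like the leaf, leave any that is red; of the rest the smaller one is meant.

How it is judged:
By the outcome, as a careful person would: the job done as asked, in the order asked, and still so for the second after the job is handed in, with the robot touching nothing.
It also fails if it takes over 64 s, if anything falls off the work surface, if the arm or the gripper's body presses on something with over 40 N, if the wrist force passes 120 N, or if a joint passes its speed limit or range.

## Working session

There is one attempt and no reset: what is moved stays moved. The work goes in short steps, Python scripts to look and compute and a tool call to move; the robot and the scene stay as the last step left them, time stands still between calls to the robot, and variables do not carry over. Pictures are saved under pics/ and viewed, and the job is handed in when it is done.

Besides the shell and the picture viewer there is one more tool, called after "Emit:" as name(argument=value, ...), one argument or row to a line, values as JSON. step_arm: Moves the arm, as the interface text tells. Its arguments: {"type":"object","properties":{"slide":{"type":"array","items":{"type":"array","items":{"type":"number"}}},"twist":{"type":"array","items":{"type":"number"}},"jaw":{"type":"number"},"force":{"type":"number"}},"required":["slide","twist"]}

```bash
ls; mkdir -p pics
python3 - <<'E'
from rig import robot
import cv2
print(robot.get_obs(), robot.finger_overhang)
for n in ["scene","top","wrist"]:
    c=robot.camera(n); cv2.imwrite(f"pics/{n}0.png",c["color"]); print(n,c["camera_matrix"],c["origin"],c["orientation"])
    import numpy as np; np.savez(f"{n}0.npz",**c)
E
```

```text
pics
{'time': 0.0, 'q': array([ 1.04748767e+00,  5.28485917e-01,  1.43387457e+00, -1.77022947e-05,
        1.18140209e+00, -1.78502978e-01]), 'joint_velocities': array([-0.00059095,  0.002316  , -0.00197131,  0.00022958, -0.0014161 ,
       -0.00118015]), 'joint_torque': array([-1.69538256e-03, -4.40046501e+01, -1.76589614e+01,  6.31876267e-02,
        5.82797604e-02, -1.48864947e-04]), 'position': array([0.21088889, 0.58761729, 0.23856828]), 'tool_rot': array([ 1.71546642e-01,  9.85175402e-01, -1.02166167e-03, -3.65268688e-04]), 'ft_force': array([ 0.15867902, -0.06699342, -0.12878727]), 'moment': array([-0.00338863,  0.01777418,  0.03157011]), 'grip_width': 0.08696298829740831} 0.017
scene [[420.71908403   0.         255.38003875]
 [  0.         420.71908403 190.9951239 ]
 [  0.           0.           1.        ]] [1.10337744 0.7539795  0.94926608] [ 0.31355949  0.84657318 -0.40617167 -0.14148803]
top [[404.60761535   0.         256.52070381]
 [  0.         404.60761535 182.05239267]
 [  0.           0.           1.        ]] [0.18190095 0.01925995 1.51858139] [-0.69143047  0.71532436 -0.07387278  0.06912142]
wrist [[268.27113966   0.         257.35404836]
 [  0.         268.27113966 186.06960464]
 [  0.           0.           1.        ]] [0.14581612 0.6110816  0.38360329] [0.8112378  0.57094697 0.07241302 0.10329157]
```

View pics/scene0.png

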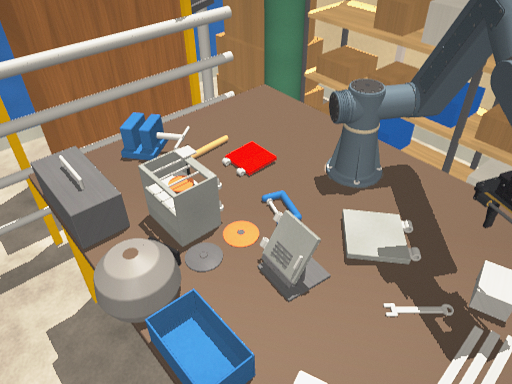

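View pics/top0.png

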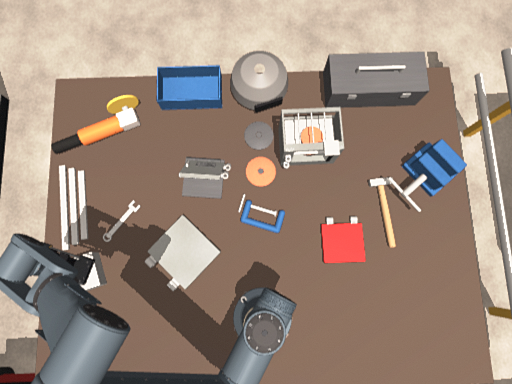

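View pics/wrist0.png

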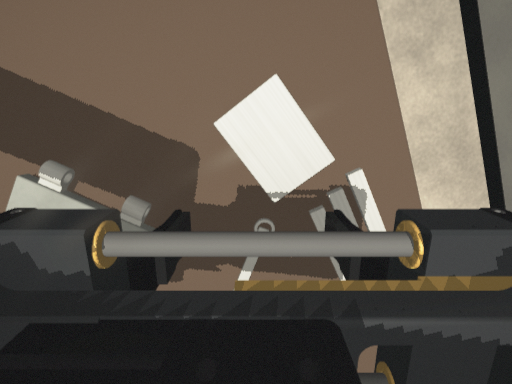

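The things like the leaf in the top view are the grey door in the rack at (205,172), a larger grey door lying flat at (183,252), and a red door at (343,243). I choose the one in the rack: it is grey, the smaller one, and leaning. I'll check it in a close crop and measure it.

```bash
cat > h.py <<'E'
import numpy as np, cv2
from scipy.spatial.transform import Rotation as R
def load(f): return dict(np.load(f))
def pts(c):
    K=c["camera_matrix"];d=c["depth"];v,u=np.indices(d.shape)
    P=np.stack([(u-K[0,2])/K[0,0]*d,(v-K[1,2])/K[1,1]*d,d],-1)
    return P@R.from_quat(c["orientation"]).as_matrix().T+c["origin"]
def proj(c,p):
    q=(np.atleast_2d(p)-c["origin"])@R.from_quat(c["orientation"]).as_matrix()
    K=c["camera_matrix"]; return np.c_[K[0,0]*q[:,0]/q[:,2]+K[0,2],K[1,1]*q[:,1]/q[:,2]+K[1,2]]
E
python3 - <<'E'
from h import *
t=load("top0.npz");s=load("scene0.npz")
a=cv2.resize(t["color"][120:210,165:355],None,fx=4,fy=4,interpolation=cv2.INTER_CUBIC)
cv2.imwrite("pics/crop_top.png",a)
a=cv2.resize(s["color"][130:310,130:340],None,fx=3.3,fy=3.3,interpolation=cv2.INTER_CUBIC)
cv2.imwrite("pics/crop_scene.png",a)
P=pts(t)
for (u,v) in [(205,172),(200,160),(200,190),(183,252),(343,243),(120,320),(285,160),(340,150),(310,112)]: print(u,v,P[v,u].round(3))
E
```

```text
205 172 [0.504 0.183 0.15 ]
200 160 [0.573 0.212 0.056]
200 190 [0.467 0.218 0.013]
183 252 [0.237 0.277 0.04 ]
343 243 [ 0.25  -0.303  0.03 ]
120 320 [0.096 0.26  0.771]
285 160 [ 0.539 -0.097  0.148]
340 150 [ 0.558 -0.284  0.185]
310 112 [ 0.693 -0.187  0.2  ]
```

View pics/crop_top.png

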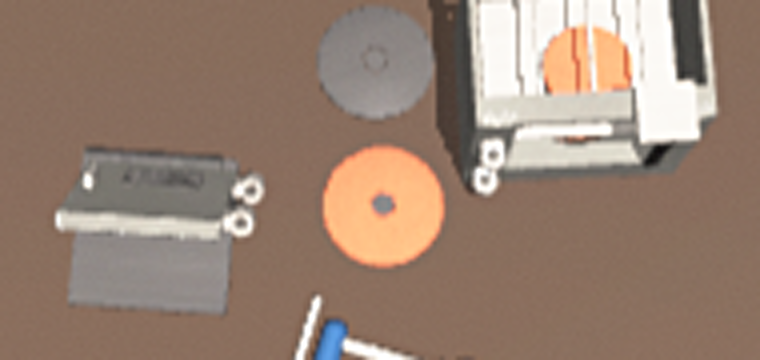

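View pics/crop_scene.png

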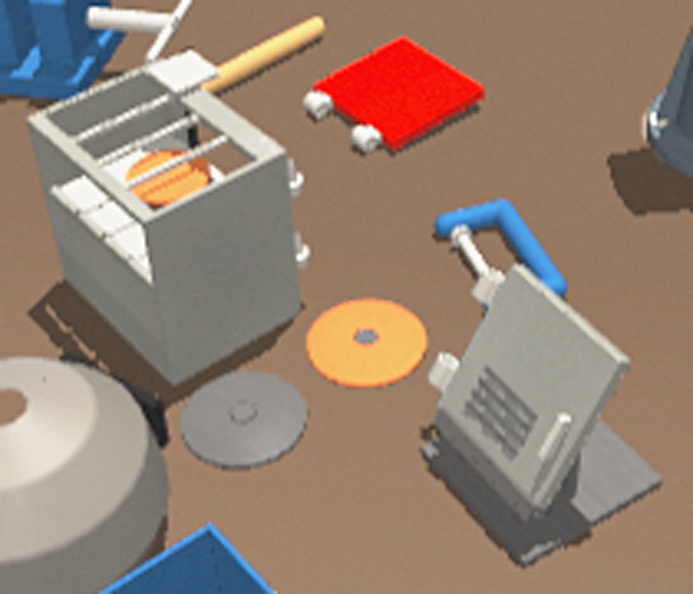

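The crop shows a grey leaf with vent slots, a finger pull and two knuckles on the robot's right, leaning in the dark rack. That is the right one. Next I measure its pose and the cabinet's.

```bash
cat > m0.py <<'E'
from h import *
t=load("top0.npz");s=load("scene0.npz")
Pt=pts(t);Ps=pts(s)
def fitplane(p,n=8):
    for _ in range(n):
        c=p.mean(0); nrm=np.linalg.svd(p-c,full_matrices=False)[2][2]; r=(p-c)@nrm
        k=abs(r)<max(2.5*r.std(),0.0008)
        if k.all(): break
        p=p[k]
    return c,nrm,p,r.std()
# scene: leaf face
m=np.zeros(s["depth"].shape,np.uint8)
cv2.fillPoly(m,[np.array([[288,218],[312,240],[295,275],[272,256]])],1)
p=Ps[m>0]; p=p[p[:,2]>0.03]
c,n,p2,sd=fitplane(p); n*=np.sign(n[2]); print("leaf face",c.round(4),n.round(4),sd,len(p2),"tilt from vert",np.degrees(np.arcsin(n[2])),"yaw",np.degrees(np.arctan2(n[1],n[0])))
# all points on this plane nearby
near=(abs((Ps-c)@n)<0.003)&(np.linalg.norm(Ps-c,axis=-1)<0.14)
yv=np.cross([0,0,1],n); yv/=np.linalg.norm(yv); up=np.cross(n,yv)
q=Ps[near]-c; a=q@yv; b=q@up
for lo in np.arange(-0.09,0.1,0.02):
    k=(abs(b-lo)<0.01); 
    if k.sum()>3: print("b",round(lo,3),"a range",np.percentile(a[k],[0,1,99,100]).round(4),k.sum())
for lo in np.arange(-0.09,0.1,0.02):
    k=(abs(a-lo)<0.01)
    if k.sum()>3: print("a",round(lo,3),"b range",np.percentile(b[k],[0,1,99,100]).round(4),k.sum())
print("yv",yv,"up",up)
# cabinet
reg=np.zeros(t["depth"].shape,bool);reg[95:185,265:360]=1
k=reg&(abs(Pt[...,2]-0.2)<0.006)
q=Pt[k]; print("cab top",len(q),q[:,2].mean(),cv2.minAreaRect((q[:,:2]*1000).astype(np.float32)))
m=np.zeros(s["depth"].shape,np.uint8)
cv2.fillPoly(m,[np.array([[183,202],[212,182],[216,220],[186,236]])],1)
c,n,p2,sd=fitplane(Ps[m>0]); print("cab left side",c.round(4),n.round(4),sd,len(p2))
E
python3 m0.py
```

```text
leaf face [0.5287 0.2062 0.1152] [ 0.8404 -0.0851  0.5352] 0.001615544151008013 1177 tilt from vert 32.35651322523103 yaw -5.78236419770997
b -0.07 a range [-0.103  -0.0984  0.0591  0.0602] 192
b -0.05 a range [-0.105  -0.1006  0.0584  0.0598] 268
b -0.03 a range [-0.081  -0.0789  0.0587  0.0595] 229
b -0.01 a range [-0.0818 -0.0783  0.0598  0.061 ] 243
b 0.01 a range [-0.0793 -0.0777  0.0584  0.0598] 289
b 0.03 a range [-0.106  -0.0989  0.0581  0.0606] 292
b 0.05 a range [-0.1049 -0.0944  0.0585  0.0598] 303
b 0.07 a range [-0.0804 -0.0769  0.0594  0.0596] 130
a -0.09 b range [-0.0803 -0.0755  0.0524  0.0616] 68
a -0.07 b range [-0.0757 -0.0735  0.0685  0.0693] 236
a -0.05 b range [-0.1317 -0.0746  0.0669  0.0699] 259
a -0.03 b range [-0.1374 -0.1354  0.0673  0.0681] 276
a -0.01 b range [-0.1377 -0.1363  0.0678  0.0686] 280
a 0.01 b range [-0.1369 -0.1354  0.0676  0.0693] 296
a 0.03 b range [-0.1372 -0.1353  0.0677  0.0691] 287
a 0.05 b range [-0.1328 -0.1305  0.0676  0.069 ] 288
a 0.07 b range [-0.0856 -0.0854  0.0303  0.0324] 7
yv [ 0.10075007  0.99491177 -0.        ] up [-0.53246266  0.05392     0.84473437]
cab top 857 0.19974407316840503 ((620.8469848632812, -191.11514282226562), (172.576416015625, 205.32757568359375), 0.5270155668258667)
cab left side [ 0.6264 -0.0909  0.1041] [ 1.440e-02 -9.999e-01 -4.000e-04] 0.0015824269075495636 1169
```

```bash
cat > m1.py <<'E'
from h import *
t=load("top0.npz");s=load("scene0.npz")
th=np.radians(0.7);Rz=R.from_euler('z',th).as_matrix()
O=np.array([0.5565,-0.194,0])
cab=lambda p:O+np.array(p)/1000@Rz.T
n=np.array([0.8404,-0.0851,0.5352]);n/=np.linalg.norm(n);yv=np.cross([0,0,1],n);yv/=np.linalg.norm(yv);up=np.cross(n,yv)
c=np.array([0.5287,0.2062,0.1152])
top=c-0.010*yv+0.0685*up-0.008*n
LR=np.c_[-n,-yv,up]; LO=top-LR@np.array([0,-.086,.135])
leaf=lambda p:LO+np.array(p)/1000@LR.T
print("top mid",top,"origin",LO,"kn",leaf([0,0,90]))
ps=[cab(p) for p in [(-14,85,60),(-14,85,86),(-14,85,150),(-14,85,176),(0,102,200),(0,-102,200),(150,102,200),(150,-102,200),(-22,-33,203),(-22,-83,203),(150,102,0)]]
ls=[leaf(p) for p in [(0,0,0),(0,0,24),(0,0,90),(0,0,114),(-8,-16,135),(-8,-156,135),(8,-16,135),(8,-156,135),(-8,-156,-15),(-8,-16,-15)]]
for nm,cc,(x0,x1,y0,y1),f in [("top",t,(165,355,95,210),4),("scene",s,(130,340,130,310),3.3)]:
    a=cv2.resize(cc["color"][y0:y1,x0:x1],None,fx=f,fy=f,interpolation=cv2.INTER_CUBIC)
    for P,col in ((ps,(255,0,255)),(ls,(0,255,0))):
        for q in proj(cc,np.array(P)):
            cv2.circle(a,tuple(int(v) for v in ((q+0.5-[x0,y0])*f)),3,col,-1)
    cv2.imwrite(f"pics/ov_{nm}.png",a)
E
python3 m1.py
```

```text
top mid [0.48449365 0.20062525 0.16878144] origin [0.54771557 0.10778353 0.05474459] kn [0.49979151 0.11263638 0.13076916]
```

View pics/ov_top.png

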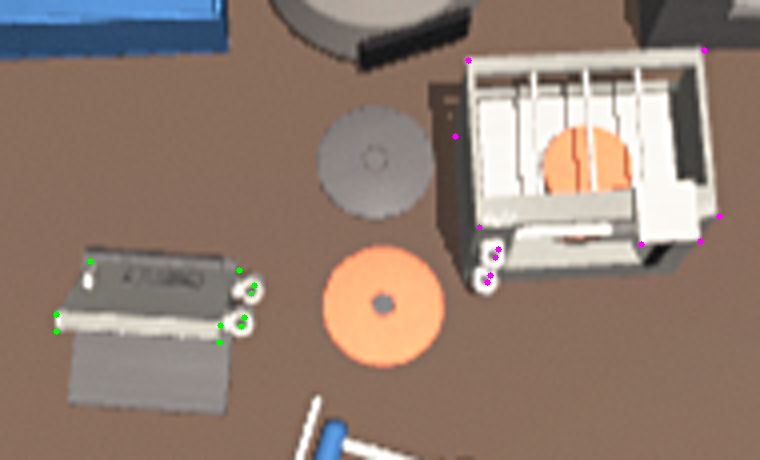

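View pics/ov_scene.png

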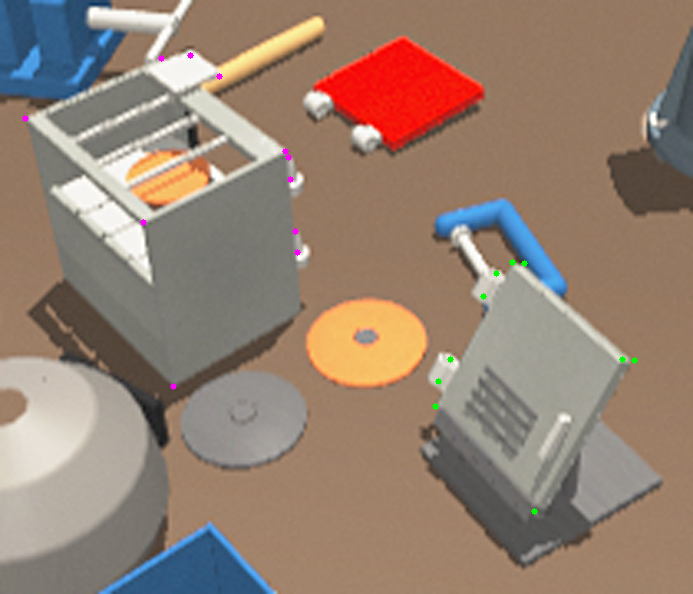

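Emit:
step_arm(
  slide=[
    [-25, -16.8, 0],
    [-25, -16.8, 0],
    [-25, -16.8, 0],
    [-25, -16.8, 0],
    [-25, -16.8, 0],
    [-25, -16.8, 0],
    [-25, -16.8, 0],
    [-25, -16.8, 0],
    [-25, -16.8, 0],
    [-25, -16.8, 0],
    [-25, -16.8, 0],
    [-25, -16.8, 0],
  ],
  twist=[6.35, 6.35, 6.35, 6.35, 6.35, 6.35, 6.35, 6.35, 6.35, 6.35, 6.35, 6.35],
  jaw=87,
)

```text
time: 1.15
position: [0.2192, 0.2515, 0.2395]
tool_rot: [0.745, 0.667, 0.0, 0.0]
ft_force: [0.4, -1.0, 0.3]
grip_width: 0.0869
```

Emit:
step_arm(
  slide=[
    [-2.7, 28, 0],
    [-2.7, 28, 0],
    [-2.7, 28, 0],
    [-2.7, 28, 0],
    [-2.7, 28, 0],
    [-2.7, 28, 0],
    [-2.7, 28, 0],
    [-2.7, 28, 0],
    [0, 28, 0],
    [0, 28, 0],
    [0, 0, 0],
    [0, 0, 0],
  ],
  twist=[0, 0, 0, 0, 0, 0, 0, 0, 0, 0, 0, 0],
)

```text
time: 2.15
position: [0.4968, 0.2018, 0.239]
tool_rot: [0.743, 0.669, -0.0, -0.0]
ft_force: [-0.7, 1.0, -0.2]
grip_width: 0.0867
```

Run:
```python
from rig import robot
from h import *
o=robot.get_obs();print(o["position"],R.from_quat(o["tool_rot"]).as_matrix().round(3),o["q"].round(3),o["time"])
c=robot.camera("wrist");np.savez("w1.npz",**c);cv2.imwrite("pics/w1.png",c["color"])
```

```text
[0.49677144 0.20177791 0.23903864] [[ 0.105  0.994 -0.001]
 [ 0.994 -0.105 -0.   ]
 [-0.    -0.001 -1.   ]] [0.177 0.409 1.656 0.    1.077 0.283] 2.15
```

View pics/w1.png

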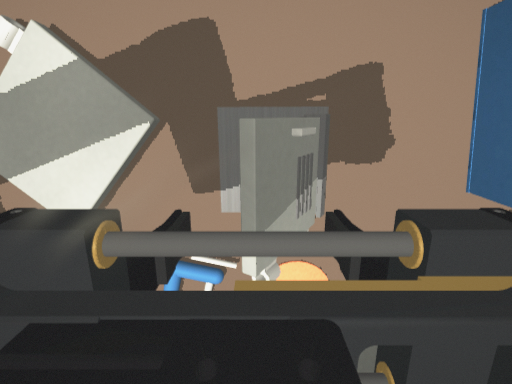

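The wrist view shows the leaf's top edge upright in the picture at cols 240-285, between the fingers at cols 190 and 325. I'll check its position with the wrist depth.

Run:
```python
from h import *
c=load("w1.npz");P=pts(c)
for v in (125,150,175,200,225):
    r=[(u,P[v,u].round(4)) for u in range(228,330,6)]
    print(v,[ (u,*(1000*p).astype(int)) for u,p in r])
```

```text
125 [(228, np.int64(461), np.int64(263), np.int64(8)), (234, np.int64(470), np.int64(262), np.int64(7)), (240, np.int64(488), np.int64(265), np.int64(163)), (246, np.int64(493), np.int64(264), np.int64(167)), (252, np.int64(498), np.int64(264), np.int64(168)), (258, np.int64(502), np.int64(263), np.int64(166)), (264, np.int64(507), np.int64(262), np.int64(159)), (270, np.int64(513), np.int64(262), np.int64(149)), (276, np.int64(518), np.int64(261), np.int64(141)), (282, np.int64(524), np.int64(260), np.int64(131)), (288, np.int64(531), np.int64(259), np.int64(121)), (294, np.int64(538), np.int64(258), np.int64(107)), (300, np.int64(546), np.int64(257), np.int64(96)), (306, np.int64(555), np.int64(255), np.int64(82)), (312, np.int64(564), np.int64(254), np.int64(66)), (318, np.int64(575), np.int64(252), np.int64(50)), (324, np.int64(580), np.int64(252), np.int64(57))]
150 [(228, np.int64(457), np.int64(229), np.int64(8)), (234, np.int64(465), np.int64(228), np.int64(7)), (240, np.int64(486), np.int64(245), np.int64(163)), (246, np.int64(491), np.int64(245), np.int64(166)), (252, np.in
[... 2593 characters left out ...]
, np.int64(180), np.int64(165)), (252, np.int64(489), np.int64(181), np.int64(169)), (258, np.int64(494), np.int64(179), np.int64(167)), (264, np.int64(499), np.int64(175), np.int64(159)), (270, np.int64(504), np.int64(170), np.int64(149)), (276, np.int64(510), np.int64(165), np.int64(138)), (282, np.int64(516), np.int64(160), np.int64(128)), (288, np.int64(524), np.int64(154), np.int64(114)), (294, np.int64(531), np.int64(147), np.int64(101)), (300, np.int64(540), np.int64(140), np.int64(86)), (306, np.int64(549), np.int64(133), np.int64(70)), (312, np.int64(560), np.int64(123), np.int64(51)), (318, np.int64(578), np.int64(100), np.int64(0)), (324, np.int64(587), np.int64(99), np.int64(0))]
```

Emit:
step_arm(
  slide=[
    [0, 0, 15],
    [0, 0, 15],
    [0, 0, 15],
    [0, 0, 15],
    [0, 0, 15],
    [0, 0, 12],
    [0, 0, 0],
  ],
  twist=[0, 0, 0, 0, 0, 0, 0],
)

```text
time: 2.78
position: [0.4921, 0.2021, 0.1505]
tool_rot: [0.743, 0.67, -0.003, -0.002]
ft_force: [-1.0, -0.1, -0.1]
grip_width: 0.0871
```

Emit:
step_arm(
  slide=[
    [0, 0, 0],
    [0, 0, 0],
    [0, 0, 0],
    [0, 0, 0],
    [0, 0, 0],
    [0, 0, 0],
    [0, 0, 0],
    [0, 0, 0],
  ],
  twist=[0, 0, 0, 0, 0, 0, 0, 0],
  jaw=16,
  force=12,
)

```text
time: 3.45
position: [0.4959, 0.2022, 0.1527]
tool_rot: [0.743, 0.669, 0.0, 0.0]
ft_force: [2.7, -0.1, -0.3]
grip_width: 0.0413
```

Run:
```python
from rig import robot
from h import *
for n in ("wrist","scene"):
    c=robot.camera(n);np.savez(n[0]+"2.npz",**c);a=c["color"]
    if n=="scene": a=cv2.resize(a[130:310,190:400],None,fx=3,fy=3,interpolation=cv2.INTER_CUBIC)
    cv2.imwrite("pics/"+n[0]+"2.png",a)
print(robot.get_obs())
```

```text
{'time': 3.55, 'q': array([ 1.78092779e-01,  5.31743867e-01,  1.73868768e+00, -9.96253996e-04,
        8.66758387e-01,  2.82416339e-01]), 'joint_velocities': array([-0.00264113, -0.00770477, -0.01925787, -0.00105114,  0.01815211,
        0.00051083]), 'joint_torque': array([ 1.76975772e+00, -3.74004936e+01, -9.35005814e+00,  5.84462341e-01,
        1.23662263e+00, -1.05856941e-02]), 'position': array([0.49767663, 0.202143  , 0.15302623]), 'tool_rot': array([0.74279512, 0.66951506, 0.00167027, 0.00148353]), 'ft_force': array([ 2.35886561, -1.2141626 ,  3.87913137]), 'moment': array([-0.26719562, -0.42845465,  0.01940303]), 'grip_width': 0.035020314988316883}
```

View pics/s2.png

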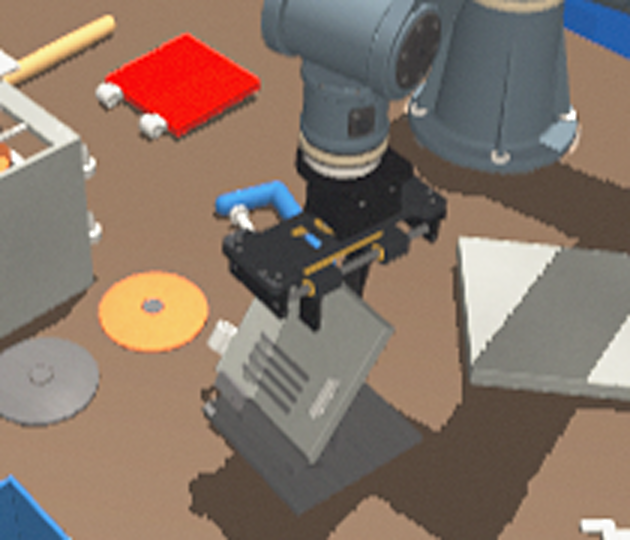

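View pics/w2.png

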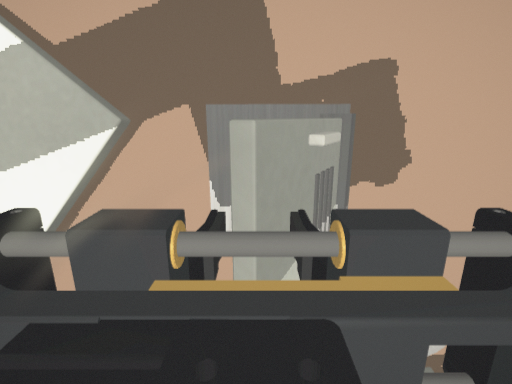

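The far fingertip lies on the outer face and the leaf's top is between the fingers, as planned. I settle, then lift a little and let the pads turn the leaf upright.

Emit:
step_arm(
  slide=[
    [0, 0, 0],
    [0, 0, 0],
    [0, 0, 0],
    [0, 0, 0],
  ],
  twist=[0, 0, 0, 0],
  force=20,
)

```text
time: 3.88
position: [0.4976, 0.2022, 0.1532]
tool_rot: [0.743, 0.669, 0.002, 0.001]
ft_force: [5.2, -2.0, 2.2]
grip_width: 0.0342
```

Emit:
step_arm(
  slide=[
    [0, -1, -2],
    [0, -1, -2],
    [0, -1, -2],
    [0, -1, -2],
    [0, -1, -2],
    [0, 0, 0],
  ],
  twist=[0, 0, 0, 0, 0, 0],
  force=25,
)

```text
time: 4.38
position: [0.4938, 0.2029, 0.1628]
tool_rot: [0.743, 0.67, 0.003, 0.002]
ft_force: [6.9, -1.1, -3.9]
grip_width: 0.032
```

Run:
```python
from rig import robot
from h import *
for n in ("scene",):
    c=robot.camera(n);np.savez(n[0]+"3.npz",**c);a=c["color"]
    if n=="scene": a=cv2.resize(a[130:310,190:400],None,fx=3,fy=3,interpolation=cv2.INTER_CUBIC)
    cv2.imwrite("pics/"+n[0]+"3.png",a)
```

```text
(no output)
```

View pics/s3.png

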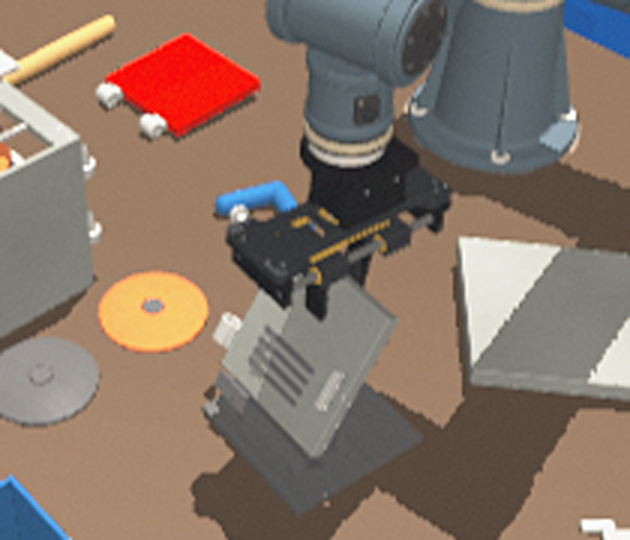

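Emit:
step_arm(
  slide=[
    [0, -1, -2.5],
    [0, -1, -2.5],
    [0, -1, -2.5],
    [0, -1, -2.5],
    [0, -1, -2.5],
    [0, -1, -2.5],
    [0, -1, -2.5],
    [0, -1, -2.5],
    [0, 0, 0],
  ],
  twist=[0, 0, 0, 0, 0, 0, 0, 0, 0],
  force=30,
)

```text
time: 5.18
position: [0.4848, 0.2037, 0.1826]
tool_rot: [0.743, 0.67, 0.002, 0.001]
ft_force: [6.0, -0.9, -2.1]
grip_width: 0.0307
```

Run:
```python
from rig import robot
from h import *
for n in ("scene",):
    c=robot.camera(n);np.savez(n[0]+"4.npz",**c);a=c["color"]
    if n=="scene": a=cv2.resize(a[130:310,190:400],None,fx=3,fy=3,interpolation=cv2.INTER_CUBIC)
    cv2.imwrite("pics/"+n[0]+"4.png",a)
```

```text
(no output)
```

View pics/s4.png

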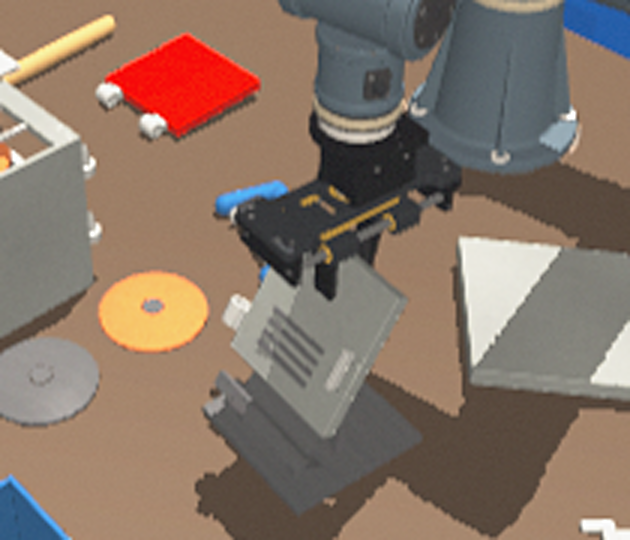

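The leaf is out of its foot shelf and the lip shows free at (270,440). Now I go straight up so it can come upright.

Emit:
step_arm(
  slide=[
    [0, 0, -4],
    [0, 0, -4],
    [0, 0, -4],
    [0, 0, -4],
    [0, 0, -4],
    [0, 0, -4],
    [0, 0, -4],
    [0, 0, -4],
    [0, 0, -4],
    [0, 0, -4],
    [0, 0, -4],
    [0, 0, -4],
    [0, 0, -4],
    [0, 0, 0],
  ],
  twist=[0, 0, 0, 0, 0, 0, 0, 0, 0, 0, 0, 0, 0, 0],
  force=30,
)

```text
time: 6.4
position: [0.4832, 0.2035, 0.2344]
tool_rot: [0.743, 0.669, 0.0, 0.0]
ft_force: [3.7, -0.9, -2.7]
grip_width: 0.0237
```

Run:
```python
from rig import robot
from h import *
for n in ("scene",):
    c=robot.camera(n);np.savez(n[0]+"5.npz",**c);a=c["color"]
    if n=="scene": a=cv2.resize(a[110:310,190:400],None,fx=3,fy=3,interpolation=cv2.INTER_CUBIC)
    cv2.imwrite("pics/"+n[0]+"5.png",a)
```

```text
(no output)
```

View pics/s5.png

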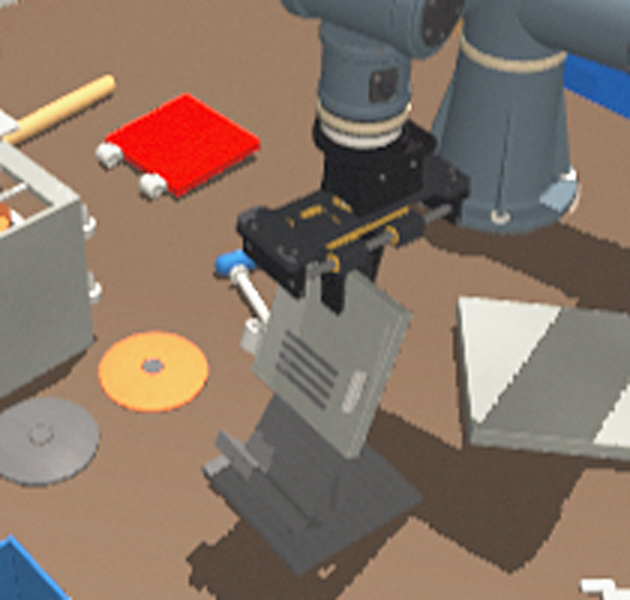

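Emit:
step_arm(
  slide=[
    [0, 0, -4],
    [0, 0, -4],
    [0, 0, -4],
    [0, 0, -4],
    [0, 0, -4],
    [0, 0, -4],
    [0, 0, -4],
    [0, 0, -4],
    [0, 0, -4],
    [0, 0, -4],
    [0, 0, -4],
    [0, 0, -4],
    [0, 0, 0],
    [0, 0, 0],
    [0, 0, 0],
  ],
  twist=[0, 0, 0, 0, 0, 0, 0, 0, 0, 0, 0, 0, 0, 0, 0],
  force=40,
)

```text
time: 7.7
position: [0.4827, 0.2035, 0.2824]
tool_rot: [0.743, 0.669, -0.0, -0.0]
ft_force: [0.2, -0.8, -0.5]
grip_width: 0.0158
```

Run:
```python
from rig import robot
from h import *
for n in ("scene","wrist"):
    c=robot.camera(n);np.savez(n[0]+"6.npz",**c);a=c["color"]
    if n=="scene": a=cv2.resize(a[90:310,190:400],None,fx=2.7,fy=2.7,interpolation=cv2.INTER_CUBIC)
    cv2.imwrite("pics/"+n[0]+"6.png",a)
```

```text
(no output)
```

View pics/s6.png

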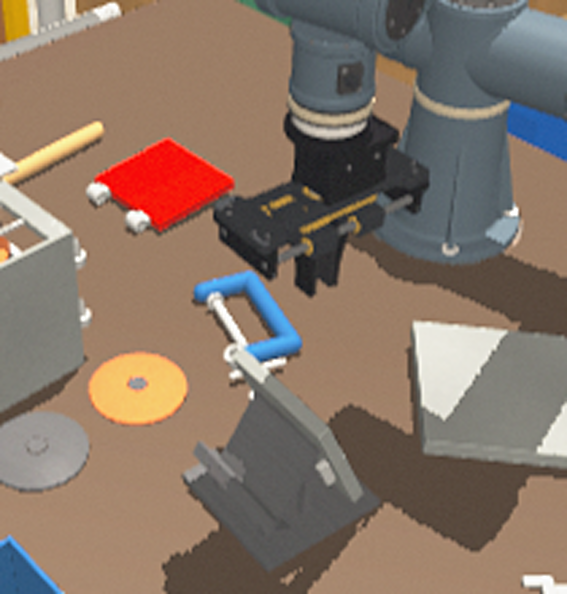

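View pics/w6.png

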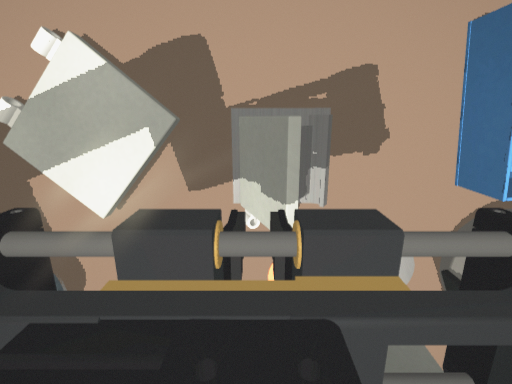

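The jaw setting of 16 mm left no squeeze on the 16 mm plate, so the leaf slipped out and fell back on the rack. I'll move up clear and measure where it lies now.

Emit:
step_arm(
  slide=[
    [0, -28, -10],
    [0, -28, -10],
    [0, -28, -8],
    [0, -28, 0],
    [0, 0, 0],
  ],
  twist=[0, 0, 0, 0, 0],
  jaw=87,
)

```text
time: 8.22
position: [0.3655, 0.2151, 0.3103]
tool_rot: [0.742, 0.67, -0.002, -0.002]
ft_force: [0.2, -0.5, -0.5]
grip_width: 0.0419
```

Run:
```python
from rig import robot
from h import *
print(robot.get_obs()["position"])
for n in ("scene","wrist","top"):
    c=robot.camera(n);np.savez(n[0]+"7.npz",**c);a=c["color"]
    if n=="scene": a=cv2.resize(a[190:310,220:360],None,fx=5,fy=5,interpolation=cv2.INTER_CUBIC)
    if n=="top": a=cv2.resize(a[130:220,150:290],None,fx=5,fy=5,interpolation=cv2.INTER_CUBIC)
    cv2.imwrite("pics/"+n[0]+"7.png",a)
```

```text
[0.36550544 0.2151155  0.31025214]
```

View pics/s7.png

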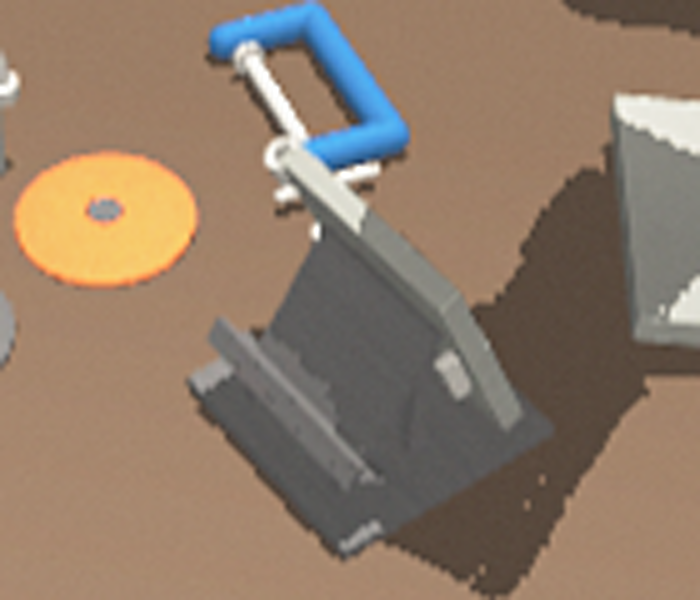

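View pics/w7.png

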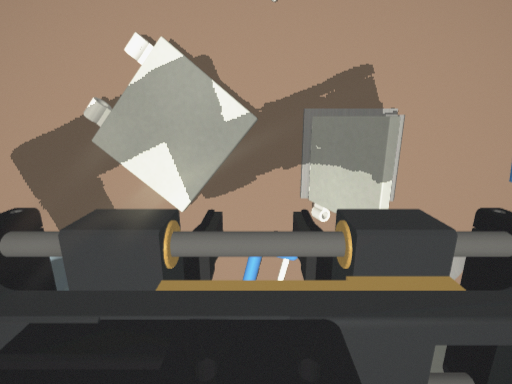

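View pics/t7.png

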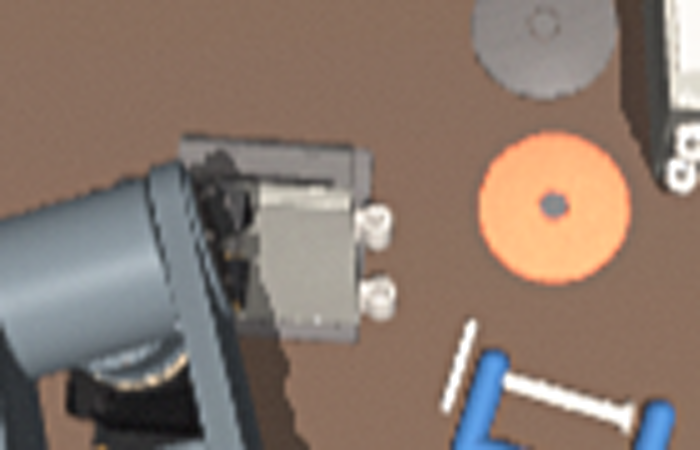

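```bash
cat > plane.py <<'E'
from h import *
def fitplane(p,n=10):
    for _ in range(n):
        c=p.mean(0); nrm=np.linalg.svd(p-c,full_matrices=False)[2][2]; r=(p-c)@nrm
        k=abs(r)<max(2.5*r.std(),0.001)
        if k.all(): break
        p=p[k]
    return c,nrm,p,r.std()
E
python3 - <<'E'
from plane import *
for f,(u0,u1,v0,v1) in (("w7.npz",(318,380,128,192)),("t7.npz",(203,218,172,192))):
    c=load(f);P=pts(c); p=P[v0:v1,u0:u1].reshape(-1,3)
    cc,n,p2,sd=fitplane(p);n*=np.sign(n[2]);print(f,cc.round(4),n.round(4),sd,len(p2),"tilt",np.degrees(np.arcsin(n[2])),"yaw n",np.degrees(np.arctan2(n[1],n[0])))
    yv=np.cross([0,0,1],n);yv/=np.linalg.norm(yv);up=np.cross(n,yv)
    print("yv",yv.round(3),"up",up.round(3))
    near=(abs((P-cc)@n)<0.003)&(np.linalg.norm(P-cc,axis=-1)<0.14)&(P[...,2]>0.015)
    q=P[near]-cc;a=q@yv;b=q@up
    for lo in np.arange(-0.09,0.1,0.02):
        k=abs(b-lo)<0.01
        if k.sum()>3: print(" b",round(lo,2),"a",np.percentile(a[k],[1,99]).round(4),k.sum(), end=";")
    for lo in np.arange(-0.09,0.1,0.02):
        k=abs(a-lo)<0.01
        if k.sum()>3: print(" a",round(lo,2),"b",np.percentile(b[k],[1,99]).round(4),k.sum(), end=";")
    print()
P=pts(load("s7.npz"))
for v in range(214,280,6):
    print(v,[(u,*(1000*P[v,u]).astype(int)) for u in range(272,330,5)])
E
```

```text
w7.npz [0.4891 0.2151 0.0945] [-0.9122  0.0913  0.3994] 0.0004981971646598248 3888 tilt 23.538692498413205 yaw n 174.28773198430454
yv [-0.1   -0.995  0.   ] up [ 0.397 -0.04   0.917]
 b -0.09 a [-0.0548  0.0788] 182; b -0.07 a [-0.056   0.1019] 695; b -0.05 a [-0.0546  0.1032] 802; b -0.03 a [-0.056   0.0803] 838; b -0.01 a [-0.0557  0.0773] 929; b 0.01 a [-0.056   0.0653] 1008; b 0.03 a [-0.0568  0.0588] 1129; b 0.05 a [-0.0571  0.0529] 1270; b 0.07 a [-0.0559  0.0485] 311; a -0.05 b [-0.0833  0.0624] 1086; a -0.03 b [-0.0833  0.0623] 1203; a -0.01 b [-0.0838  0.0622] 1160; a 0.01 b [-0.083   0.0624] 1114; a 0.03 b [-0.0836  0.0621] 1065; a 0.05 b [-0.0834  0.062 ] 926; a 0.07 b [-0.0844  0.0213] 456; a 0.09 b [-0.0769 -0.0168] 124;
t7.npz [0.4799 0.1709 0.1013] [-0.0227  0.9941  0.1065] 0.015343091088611458 300 tilt 6.115526942230994 yaw n 91.30689854862547
yv [-1.    -0.023  0.   ] up [ 0.002 -0.107  0.994]
 b -0.07 a [-0.0892  0.0279] 15; b -0.05 a [-0.0967  0.0197] 11; b -0.03 a [-0.0862  0.0115] 5; b -0.01 a [-0.006   0.0013] 4; b 0.01 a [-0.0135 -0.0084] 4; b 0.03 a [-0.023  
[... 6241 characters left out ...]
4(470), np.int64(272), np.int64(39)), (327, np.int64(431), np.int64(260), np.int64(0))]
274 [(272, np.int64(572), np.int64(177), np.int64(8)), (277, np.int64(582), np.int64(209), np.int64(45)), (282, np.int64(577), np.int64(223), np.int64(53)), (287, np.int64(558), np.int64(223), np.int64(38)), (292, np.int64(553), np.int64(238), np.int64(48)), (297, np.int64(548), np.int64(251), np.int64(56)), (302, np.int64(526), np.int64(250), np.int64(38)), (307, np.int64(498), np.int64(244), np.int64(10)), (312, np.int64(486), np.int64(252), np.int64(8)), (317, np.int64(475), np.int64(261), np.int64(8)), (322, np.int64(468), np.int64(273), np.int64(13)), (327, np.int64(453), np.int64(279), np.int64(7))]
```

The leaf now leans the other way, top away from the robot, 23.5° off upright, with its foot on the rack base. It has the same yaw and its knuckles are still on the right, so I can grip it the same way. This time the jaw setting stays well below 16 mm.

Emit:
step_arm(
  slide=[
    [0, 15, 0],
    [0, 15, 0],
    [0, 15, 0],
    [0, 15, 0],
    [0, 15, 0],
    [0, 15, 0],
    [0, 15, 0],
    [0, 15, 0],
    [0, 15, 10],
    [0, 14, 20],
    [0, 0, 20],
    [0, 0, 20],
    [0, 0, 20],
    [0, 0, 0],
    [0, 0, 0],
  ],
  twist=[0, 0, 0, 0, 0, 0, 0, 0, 0, 0, 0, 0, 0, 0, 0],
  jaw=87,
)

```text
time: 9.62
position: [0.5201, 0.1992, 0.2192]
tool_rot: [0.743, 0.669, -0.001, -0.001]
ft_force: [-0.1, 0.2, 0.4]
grip_width: 0.087
```

Emit:
step_arm(
  slide=[
    [0, -3.2, 16],
    [0, -3.2, 16],
    [0, 0, 16],
    [0, 0, 16],
    [0, 0, 16],
    [0, 0, 0],
  ],
  twist=[0, 0, 0, 0, 0, 0],
  jaw=87,
)

```text
time: 10.12
position: [0.5132, 0.2001, 0.1394]
tool_rot: [0.743, 0.669, -0.001, -0.001]
ft_force: [-0.7, -0.4, -0.5]
grip_width: 0.0868
```

Emit:
step_arm(
  slide=[
    [0, 0, 0],
    [0, 0, 0],
    [0, 0, 0],
    [0, 0, 0],
    [0, 0, 0],
    [0, 0, 0],
    [0, 0, 0],
    [0, 0, 0],
    [0, 0, 0],
    [0, 0, 0],
    [0, 0, 0],
  ],
  twist=[0, 0, 0, 0, 0, 0, 0, 0, 0, 0, 0],
  jaw=6,
  force=20,
)

```text
time: 11.03
position: [0.5131, 0.2004, 0.1406]
tool_rot: [0.743, 0.669, -0.0, -0.0]
ft_force: [-0.2, 0.4, 2.7]
grip_width: 0.0253
```

```bash
cat > snap.py <<'E'
import sys
from rig import robot
from h import *
i=sys.argv[1]; crop=[int(x) for x in sys.argv[3:7]]
for n in sys.argv[2].split(","):
    c=robot.camera(n);np.savez(f"{n[0]}{i}.npz",**c);a=c["color"]
    if n=="scene" and crop:
        x0,x1,y0,y1=crop;f=min(780/(x1-x0),580/(y1-y0));a=cv2.resize(a[y0:y1,x0:x1],None,fx=f,fy=f,interpolation=cv2.INTER_CUBIC)
    cv2.imwrite(f"pics/{n[0]}{i}.png",a)
o=robot.get_obs();print(o["time"],o["position"].round(4),R.from_quat(o["tool_rot"]).as_matrix()[:2,:2].round(4).tolist(),o["ft_force"].round(1),o["moment"].round(2),o["grip_width"].round(4),o["q"].round(3))
E
python3 snap.py 8 scene 190 400 90 310
```

```text
Traceback (most recent call last):
  File "snap.py", line 10, in <module>
    o=robot.get_obs();print(o["time"],o["position"].round(4),R.from_quat(o["tool_rot"]).as_matrix()[:2,:2].round(4).tolist(),o["ft_force"].round(1),o["moment"].round(2),o["grip_width"].round(4),o["q"].round(3))
                                                                                                                                                                         ^^^^^^^^^^^^^^^^^^^^^
AttributeError: 'float' object has no attribute 'round'
```

View pics/s8.png

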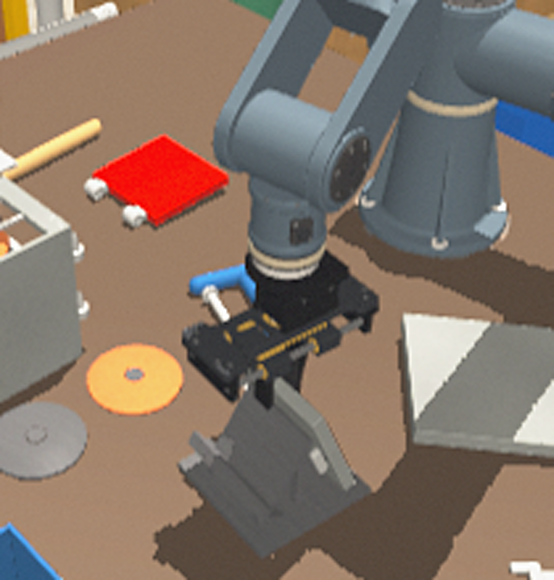

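Emit:
step_arm(
  slide=[
    [0, -2, -1.5],
    [0, -2, -1.5],
    [0, -2, -1.5],
    [0, -2, -1.5],
    [0, -2, -2],
    [0, -2, -2],
    [0, -2, -2],
    [0, -2, -2],
    [0, -2, -2],
    [0, -2, -2],
    [0, 0, 0],
    [0, 0, 0],
  ],
  twist=[0, 0, 0, 0, 0, 0, 0, 0, 0, 0, 0, 0],
  force=30,
)

```text
time: 12.08
position: [0.494, 0.2025, 0.1589]
tool_rot: [0.743, 0.669, 0.001, 0.0]
ft_force: [-0.4, -0.7, -5.8]
grip_width: 0.0157
```

```bash
sed -i 's/o\["grip_width"\].round(4)/round(o["grip_width"],4)/' snap.py; python3 snap.py 9 scene 190 400 90 310
```

```text
12.1333 [0.494  0.2025 0.1588] [[0.1038, 0.9946], [0.9946, -0.1038]] [ 0.2 -0.2 -5.1] [-0.1   0.06 -0.02] 0.016 [ 0.18   0.52   1.74  -0.     0.88   0.284]
```

View pics/s9.png

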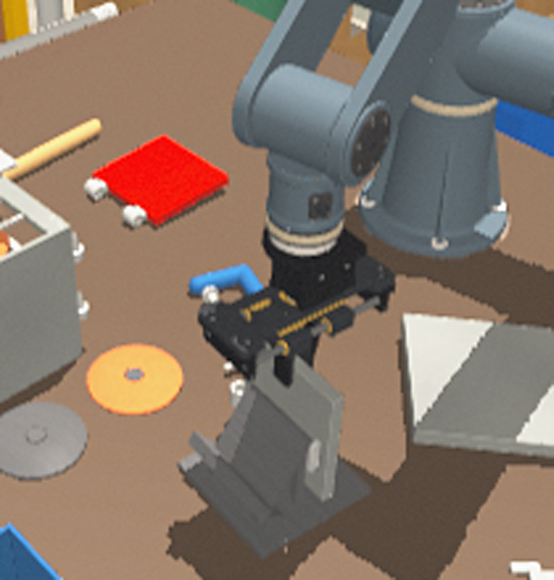

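Now the plate is flush in the pads at 16.0 mm, upright, with 5 N of weight carried. I grip firmly and lift away.

Emit:
step_arm(
  slide=[
    [0, -3, 0],
    [0, -5, -2],
    [0, -6, -3],
    [0, -6, -6],
    [0, -6, -9],
    [0, -4, -12],
    [0, 0, -14],
    [0, 0, -14],
    [0, 0, -14],
    [0, 0, -14],
    [0, 0, -10],
    [0, 0, -5],
    [0, 0, 0],
    [0, 0, 0],
  ],
  twist=[0, 0, 0, 0, 0, 0, 0, 0, 0, 0, 0, 0, 0, 0],
  force=45,
)

```text
time: 13.3
position: [0.463, 0.2056, 0.2618]
tool_rot: [0.743, 0.669, 0.0, 0.0]
ft_force: [-0.8, -0.8, -5.4]
grip_width: 0.0156
```

```bash
python3 snap.py 10 scene,wrist,top 190 400 90 310
```

```text
13.45 [0.4628 0.2054 0.2608] [[0.1038, 0.9946], [0.9946, -0.1038]] [-0.2  0.  -5.9] [-0.07  0.03  0.02] 0.0157 [0.197 0.342 1.699 0.    1.103 0.301]
```

View pics/s10.png

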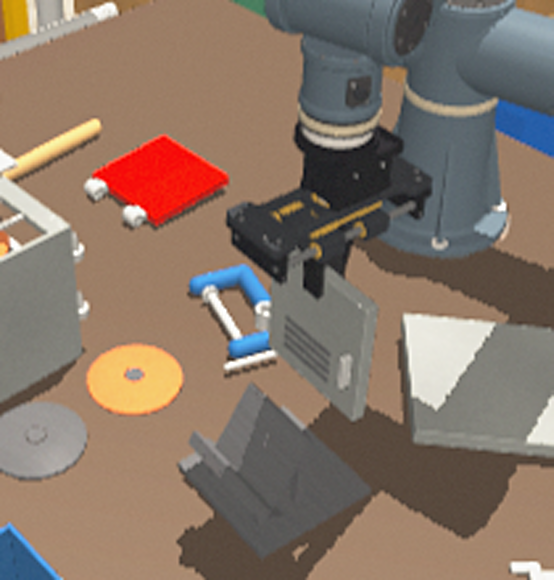

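View pics/w10.png

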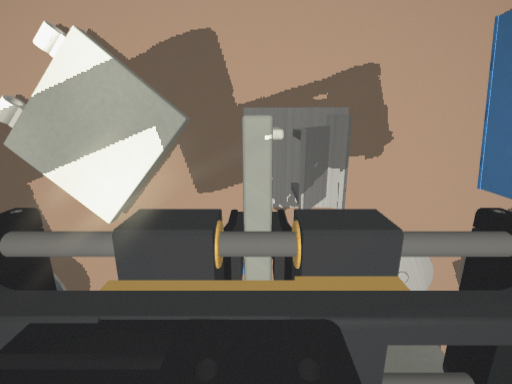

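The leaf hangs upright and flush in the pads. I'll measure its pose relative to the tool.

Run:
```python
from plane import *
c=load("s10.npz");P=pts(c)
# crop factor
f=580/220
m=np.zeros(c["depth"].shape,np.uint8)
poly=np.array([[280,312],[360,345],[352,400],[285,350]])/f+[190,90]
cv2.fillPoly(m,[poly.astype(int)],1)
cc,n,p2,sd=fitplane(P[m>0]); n*=np.sign(n[0]); print(cc.round(4),n.round(4),sd,len(p2),"yaw n",np.degrees(np.arctan2(n[1],n[0])),"tilt",np.degrees(np.arcsin(n[2])))
# use tool-based frame: horizontal normal yaw -5.96
yw=np.radians(-5.96);n0=np.array([np.cos(yw),np.sin(yw),0]);y0=np.array([-n0[1],n0[0],0])
near=(abs((P-cc)@n)<0.004)&(np.linalg.norm(P-cc,axis=-1)<0.13)
tcp=np.array([.4628,.2054,.2608])
q=P[near]-tcp;a=q@y0;b=q[:,2]
for lo in np.arange(-0.17,0.02,0.01):
    k=abs(b-lo)<0.005
    if k.sum()>3: print("z",round(lo,3),"a",np.percentile(a[k],[0,2,98,100]).round(4),k.sum())
for lo in np.arange(-0.1,0.1,0.01):
    k=abs(a-lo)<0.005
    if k.sum()>3: print("a",round(lo,3),"z",np.percentile(b[k],[0,2,98,100]).round(4),k.sum())
w=load("w10.npz");P=pts(w)
for v in range(112,230,12): print(v,[(u,*(1000*(P[v,u]-tcp)).round().astype(int).tolist()) for u in range(238,282,4)])
```

```text
[0.4699 0.2165 0.1743] [ 0.9956 -0.0932  0.0016] 0.0013290493721245563 477 yaw n -5.349076922984979 tilt 0.08995951814896035
z -0.14 a [-0.0696 -0.0667  0.0674  0.0703] 52
z -0.13 a [-0.0892 -0.0804  0.0681  0.0707] 95
z -0.12 a [-0.0875 -0.0864  0.0678  0.0695] 98
z -0.11 a [-0.0897 -0.0865  0.0686  0.0705] 98
z -0.1 a [-0.0903 -0.0879  0.0665  0.0679] 96
z -0.09 a [-0.0723 -0.0686  0.0673  0.0699] 98
z -0.08 a [-0.0708 -0.0642  0.067   0.0706] 89
z -0.07 a [-0.068  -0.0659  0.069   0.0704] 93
z -0.06 a [-0.0671 -0.0649  0.0668  0.0686] 105
z -0.05 a [-0.0692 -0.0674  0.0675  0.0693] 107
z -0.04 a [-0.0531 -0.0477  0.0692  0.0708] 99
z -0.03 a [-0.0453 -0.0431  0.068   0.069 ] 89
z -0.02 a [-0.0462 -0.0446  0.069   0.0692] 74
z -0.01 a [-0.0412 -0.0368  0.0694  0.0696] 69
z 0.0 a [-0.0425 -0.0312  0.0679  0.0709] 68
z 0.01 a [-0.0422 -0.0386  0.0666  0.0694] 44
a -0.09 z [-0.1269 -0.1262 -0.1014 -0.1007] 13
a -0.08 z [-0.1262 -0.1261 -0.1021 -0.102 ] 16
a -0.07 z [-0.138  -0.1376 -0.0486 -0.0469] 33
a -0.06 z [-0.1396 -0.139  -0.0463 -0.0453] 59
a -0.05 z [-0.1419 -0.1404 -0.0334 -0
[... 2006 characters left out ...]
 5), (270, 9, 33, 6), (274, 21, -34, -254), (278, 27, -34, -253)]
196 [(238, -37, -49, -262), (242, -31, -50, -263), (246, -4, 28, 6), (250, -2, 27, 5), (254, 0, 27, 6), (258, 2, 27, 6), (262, 4, 26, 5), (266, 6, 26, 5), (270, 9, 26, 4), (274, 19, -53, -254), (278, 25, -53, -253)]
208 [(238, -40, -69, -261), (242, -33, -70, -261), (246, -5, 20, 5), (250, -3, 21, 6), (254, -1, 20, 5), (258, 1, 20, 5), (262, 4, 20, 5), (266, 6, 19, 6), (270, 8, 19, 6), (274, 18, -75, -261), (278, 24, -75, -260)]
220 [(238, -11, 11, -3), (242, -9, 11, -2), (246, -6, 14, 6), (250, -4, 13, 6), (254, -1, 13, 5), (258, 1, 12, 5), (262, 3, 13, 6), (266, 5, 13, 6), (270, 7, 12, 5), (274, 10, 8, -3), (278, 12, 9, -1)]
```

Emit:
step_arm(
  slide=[
    [-10, -1, 0],
    [-20, -2, 0],
    [-24, -2, 0],
    [-24, -2, 0],
    [-24, -2, 0],
    [-24, -2, 0],
    [-24, -2, 0],
    [-24, -2, 0],
    [-24, -2, 0],
    [-24, -2, 0],
    [-24, -2, 0],
    [-24, -2, 0],
    [-24, -2, 0],
    [-16, -1, 0],
    [-8, 0, 0],
    [0, 0, 0],
  ],
  twist=[0, 0, 0, 0, 0, 0, 0, 0, 0, 0, 0, 0, 0, 0, 0, 0],
)

```text
time: 14.78
position: [0.4045, -0.1098, 0.2614]
tool_rot: [0.744, 0.668, -0.0, 0.0]
ft_force: [0.0, -0.3, -4.8]
grip_width: 0.0157
```

Emit:
step_arm(
  slide=[
    [0, 0, 0],
    [0, 0, 0],
    [0, 0, 0],
    [0, 0, 0],
    [0, 0, 0],
    [0, 0, 0],
    [0, 0, 0],
    [0, 0, 0],
    [0, 0, 0],
    [0, 0, 0],
    [0, 0, 0],
    [0, 0, 0],
    [0, 0, 0],
    [0, 0, 0],
    [0, 0, 0],
    [0, 0, 0],
    [0, 0, 0],
    [0, 0, 0],
  ],
  twist=[-3, -6, -6, -6, -6, -6, -6, -6, -6, -6, -6, -6, -6, -6, -6, -6, -3.7, 0],
)

```text
time: 16.28
position: [0.4043, -0.1067, 0.2613]
tool_rot: [-0.008, 1.0, 0.001, -0.0]
ft_force: [0.2, -0.4, -6.1]
grip_width: 0.0155
```

```bash
python3 snap.py 11 scene,wrist,top 130 340 60 280
```

```text
16.4333 [ 0.4045 -0.1073  0.2614] [[-0.9999, -0.0123], [-0.0123, 0.9999]] [ 0.6 -0.2 -5.1] [0.01 0.04 0.01] 0.0154 [-0.528  0.216  1.893  0.     1.034 -2.111]
```

View pics/s11.png

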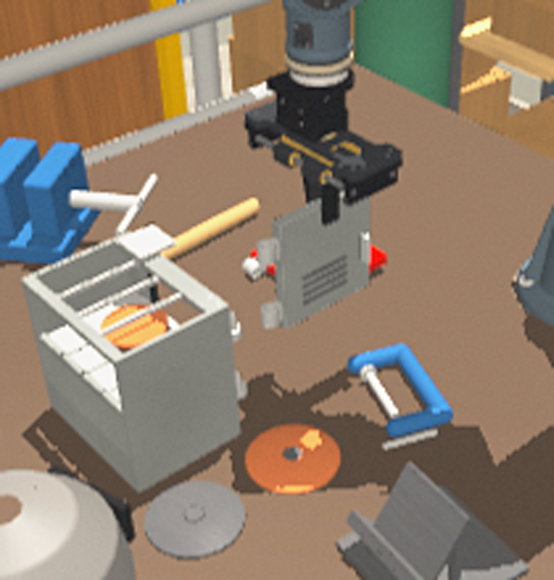

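View pics/w11.png

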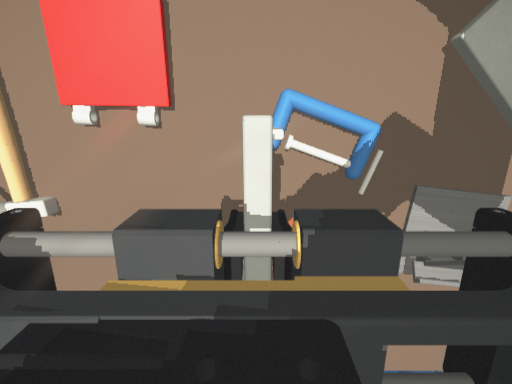

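View pics/t11.png

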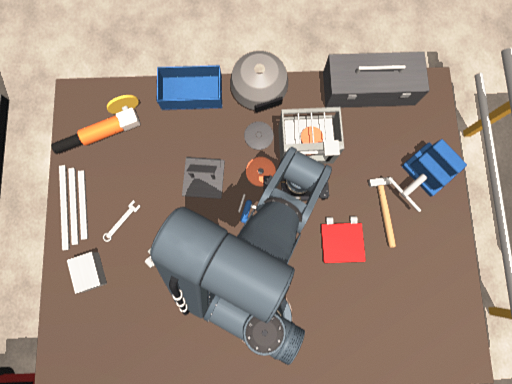

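The leaf is upright and square to the front, with knuckles facing the cabinet: scene crop (265,250) and (270,315), pins at (236,325) and (240,385). Next I measure the pins closely from the unobstructed first pictures.

Run:
```python
from h import *
t=load("t0.npz") if False else load("top0.npz");s=load("scene0.npz")
ims=[]
for c,(x0,x1,y0,y1) in ((t,(270,305,140,175)),(s,(200,235,165,215))):
    f=14 if c is t else 10
    a=cv2.resize(c["color"][y0:y1,x0:x1],None,fx=f,fy=f,interpolation=cv2.INTER_CUBIC)
    for i in range(x0,x1,5): cv2.putText(a,str(i),((i-x0)*f,8),0,.3,(0,0,255))
    for i in range(y0,y1,5): cv2.putText(a,str(i),(0,int((i-y0+.5)*f)),0,.3,(0,0,255))
    a=cv2.resize(a,(int(500*a.shape[1]/a.shape[0]),500)) ; ims.append(a)
cv2.imwrite("pics/pins.png",np.hstack(ims))
P=pts(t)
for v in range(150,168): print(v,[(u,*(1000*P[v,u]).round().astype(int).tolist()) for u in range(283,293)])
P=pts(s)
print()
for v in range(172,204,2): print(v,[(u,*(1000*P[v,u]).round().astype(int).tolist()) for u in range(214,225,1)])
```

```text
150 [(283, 569, -90, 169), (284, 561, -91, 198), (285, 560, -94, 201), (286, 560, -98, 199), (287, 559, -101, 201), (288, 559, -104, 203), (289, 560, -108, 200), (290, 559, -111, 202), (291, 558, -114, 203), (292, 559, -118, 200)]
151 [(283, 564, -90, 173), (284, 557, -91, 197), (285, 556, -94, 201), (286, 558, -98, 195), (287, 556, -101, 200), (288, 556, -105, 199), (289, 555, -107, 204), (290, 556, -111, 199), (291, 555, -114, 202), (292, 555, -118, 203)]
152 [(283, 563, -90, 165), (284, 556, -91, 191), (285, 554, -94, 197), (286, 555, -98, 193), (287, 555, -101, 193), (288, 554, -105, 195), (289, 556, -109, 186), (290, 556, -112, 187), (291, 555, -116, 189), (292, 556, -119, 188)]
153 [(283, 558, -90, 168), (284, 554, -92, 182), (285, 554, -95, 182), (286, 555, -99, 180), (287, 556, -103, 174), (288, 556, -106, 176), (289, 555, -110, 177), (290, 554, -113, 182), (291, 554, -116, 181), (292, 556, -120, 173)]
154 [(283, 557, -90, 160), (284, 555, -93, 169), (285, 555, -97, 167), (286, 555, -100, 167), (287, 554, -103, 169), (288, 556, -107, 163), (289, 557, -111, 159), (290, 556, -1
[... 6196 characters left out ...]
(215, 568, -90, 121), (216, 562, -93, 115), (217, 559, -93, 113), (218, 557, -90, 114), (219, 482, -200, 3), (220, 479, -198, 2), (221, 478, -193, 6), (222, 472, -196, 0), (223, 470, -193, 0), (224, 467, -192, 0)]
200 [(214, 572, -91, 114), (215, 567, -93, 110), (216, 565, -91, 109), (217, 562, -90, 108), (218, 556, -93, 104), (219, 540, -113, 82), (220, 538, -109, 83), (221, 485, -184, 6), (222, 481, -183, 4), (223, 477, -183, 2), (224, 475, -180, 3)]
202 [(214, 572, -93, 104), (215, 568, -93, 102), (216, 564, -93, 100), (217, 562, -90, 100), (218, 559, -89, 100), (219, 544, -107, 79), (220, 541, -106, 78), (221, 538, -105, 77), (222, 485, -179, 0), (223, 483, -175, 1), (224, 482, -171, 3)]
```

View pics/pins.png

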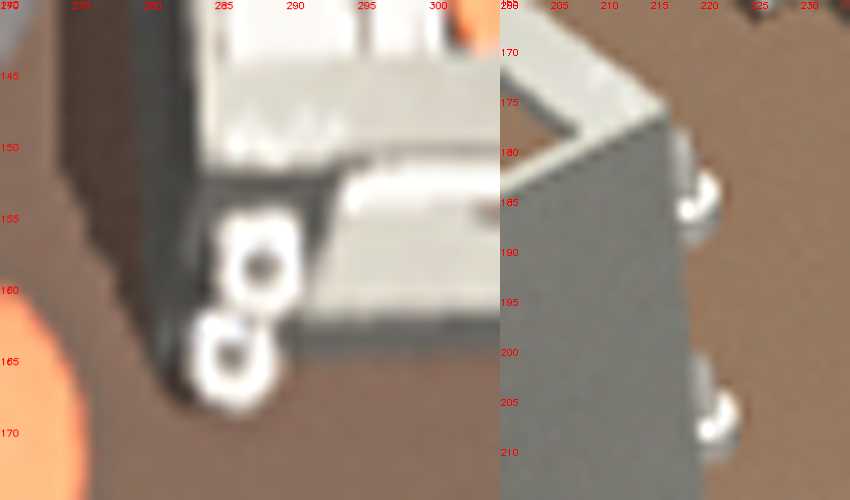

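```bash
cat > leafscene.py <<'E'
import sys
from plane import *
c=load(sys.argv[1]);tcp=np.array(eval(sys.argv[2]));poly=np.array(eval(sys.argv[3])) ;yawy=np.radians(float(sys.argv[4]))
P=pts(c);m=np.zeros(c["depth"].shape,np.uint8);cv2.fillPoly(m,[poly.astype(int)],1)
cc,n,p2,sd=fitplane(P[m>0]); n*=np.sign(n[1]); print("c",cc.round(4),"n",n.round(4),round(sd,4),len(p2),"yaw n",np.degrees(np.arctan2(n[1],n[0])).round(2),"tilt",np.degrees(np.arcsin(n[2])).round(2))
ty=np.array([np.cos(yawy),np.sin(yawy),0]);tx=np.cross(ty,[0,0,-1])
near=(abs((P-cc)@n)<0.005)&(np.linalg.norm(P-cc,axis=-1)<0.13)
q=P[near]-tcp;a=q@tx;b=q[:,2]
for lo in np.arange(-0.14,0.02,0.01):
    k=abs(b-lo)<0.005
    if k.sum()>3: print("z",round(lo,3),"tx",np.percentile(a[k],[0,2,98,100]).round(4),k.sum())
for lo in np.arange(-0.1,0.1,0.01):
    k=abs(a-lo)<0.005
    if k.sum()>3: print("tx",round(lo,3),"z",np.percentile(b[k],[0,2,98,100]).round(4),k.sum())
print("face offset along tool y from tcp", ((cc-tcp)@ty).round(4))
# knuckle points: beyond plate edge
k=(abs((P-tcp)@ty)<0.02)&(((P-tcp)@tx)<-0.072)&(((P-tcp)@tx)>-0.115)&(abs(P[...,2]-tcp[2]+.07)<.09)
v,u=np.nonzero(k);Q=P[k]-tcp
for r in np.c_[u,v][::3]: 
    p=P[r[1],r[0]]-tcp; print(tuple(r),(1000*np.array([p@tx,p@ty,p[2]])).round(0).astype(int).tolist(),end=" ")
E
python3 leafscene.py s11.npz "[.4045,-.1073,.2614]" "np.array([[285,245],[360,215],[362,280],[290,315]])/(580/220)+[130,60]" 90.7
```

```text
c [ 0.4085 -0.0993  0.185 ] n [-2.300e-02  9.997e-01 -3.000e-04] 0.0018 766 yaw n 91.32 tilt -0.02
z -0.14 tx [-0.0688 -0.0674  0.0665  0.0667] 56
z -0.13 tx [-0.0904 -0.0849  0.0642  0.0668] 88
z -0.12 tx [-0.0934 -0.0921  0.0666  0.0694] 79
z -0.11 tx [-0.0947 -0.0911  0.0629  0.0651] 94
z -0.1 tx [-0.0939 -0.0858  0.0535  0.0593] 88
z -0.09 tx [-0.0676 -0.0662  0.0511  0.0537] 73
z -0.08 tx [-0.0698 -0.0685  0.0544  0.0558] 85
z -0.07 tx [-0.0686 -0.0664  0.0522  0.0565] 81
z -0.06 tx [-0.0693 -0.0682  0.067   0.069 ] 87
z -0.05 tx [-0.0691 -0.0666  0.0665  0.0714] 90
z -0.04 tx [-0.0895 -0.0729  0.0665  0.0695] 96
z -0.03 tx [-0.0927 -0.0917  0.0646  0.073 ] 112
z -0.02 tx [-0.0932 -0.0922  0.0671  0.0722] 102
z -0.01 tx [-0.0892 -0.088   0.0653  0.0723] 72
z 0.0 tx [-0.0689 -0.0681  0.0272  0.0293] 53
z 0.01 tx [-0.0685 -0.066   0.026   0.0281] 28
tx -0.09 z [-0.1265 -0.1256 -0.0143 -0.0137] 41
tx -0.08 z [-0.1275 -0.1248 -0.014  -0.013 ] 30
tx -0.07 z [-0.1383 -0.1353  0.0045  0.0089] 80
tx -0.06 z [-0.142  -0.1387  0.0061  0.0065] 96
tx -0.05 z [-0.1381 -0.1356  0.0065  0.0075
[... 2028 characters left out ...]
108] (np.int64(232), np.int64(177)) [-88, 6, -104] (np.int64(235), np.int64(177)) [-79, 10, -107] (np.int64(230), np.int64(178)) [-94, 3, -107] (np.int64(233), np.int64(178)) [-86, 8, -108] (np.int64(229), np.int64(179)) [-94, -1, -113] (np.int64(232), np.int64(179)) [-90, 9, -109] (np.int64(235), np.int64(179)) [-79, 10, -114] (np.int64(231), np.int64(180)) [-94, 8, -112] (np.int64(234), np.int64(180)) [-82, 8, -118] (np.int64(230), np.int64(181)) [-91, -1, -122] (np.int64(233), np.int64(181)) [-87, 9, -118] (np.int64(229), np.int64(182)) [-95, -2, -125] (np.int64(232), np.int64(182)) [-90, 7, -122] (np.int64(235), np.int64(182)) [-82, 13, -122] (np.int64(232), np.int64(183)) [-90, 8, -125]
```

Emit:
step_arm(
  slide=[
    [0, 0, 5],
    [0, 0, 7],
    [0, 0, 7],
    [0, 0, 7],
    [0, 0, 6],
    [0, 0, 3],
    [-3, 0, 0],
    [-5, -0.3, 0],
    [-5, -0.3, 0],
    [-5, -0.3, 0],
    [-5, -0.3, 0],
    [-5, -0.3, 0],
    [-5, -0.3, 0],
    [-5, 0, 0],
    [-5, 0, 0],
    [-5, 0, 0],
    [-3, 0, 0],
    [0, 0, 0],
    [0, 0, 0],
  ],
  twist=[0, 0, 0, 0, 0, 0, 0, 0, 0, 0, 0, 0, 0, 0, 0, 0, 0, 0, 0],
)

```text
time: 18.02
position: [0.4557, -0.1091, 0.2264]
tool_rot: [-0.007, 1.0, 0.0, -0.0]
ft_force: [-0.1, 0.0, -4.7]
grip_width: 0.0156
```

```bash
python3 snap.py 12 scene,top 190 290 130 230
```

```text
18.1167 [ 0.4553 -0.1089  0.2264] [[-0.9999, -0.013], [-0.013, 0.9999]] [ 0.4  0.5 -6. ] [ 0.02  0.05 -0.01] 0.0159 [-0.474  0.338  1.829 -0.     0.976 -2.058]
```

View pics/s12.png

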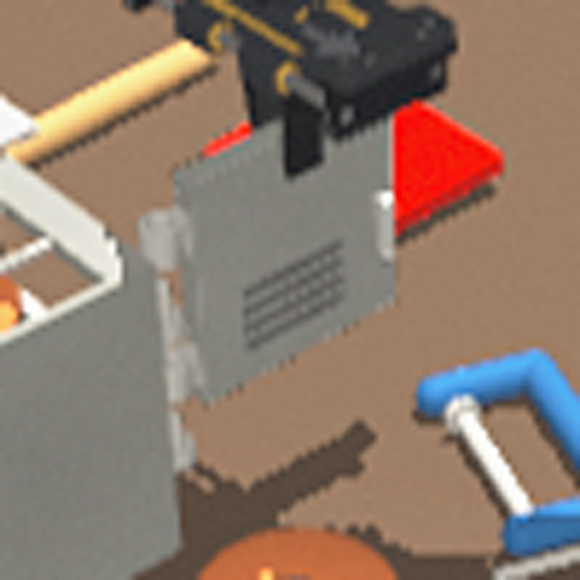

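View pics/t12.png

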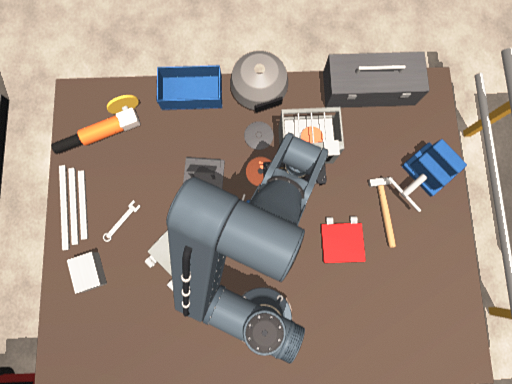

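Run:
```python
from h import *
s=load("s12.npz");s0=load("scene0.npz")
def edge(c,v):
    g=c["color"][v].astype(float).sum(1); 
    return [(u,int(g[u])) for u in range(210,232)]
for v in (168,172,175,182,184,186,190,194,197,204,206,208): print(v,"now",[x for _,x in edge(s,v)],"\n    s0 ",[x for _,x in edge(s0,v)])
tcp=np.array([.4553,-.1089,.2264]);kn=tcp+[.085,.0011,-.127]
print("kn",kn)
for nm,ax in (("kn",kn),("pin",np.array([.5405,-.1075,0]))):
    for z in (.06,.086,.1,.112,.144,.16,.176,.19,.202):
        p=np.array([ax[0],ax[1],z]); d=p-s["origin"]; d[2]=0; d/=np.linalg.norm(d); r=np.array([-d[1],d[0],0])
        print(nm,z,proj(s,np.array([p,p-r*.0108,p+r*.0108])).round(1).tolist())
```

```text
168 now [394, 389, 380, 395, 494, 445, 496, 522, 500, 456, 482, 480, 446, 405, 381, 380, 387, 382, 386, 386, 384, 389] 
    s0  [364, 367, 366, 363, 367, 363, 370, 367, 362, 374, 371, 366, 365, 371, 370, 369, 369, 368, 370, 372, 366, 366]
172 now [373, 390, 389, 396, 448, 502, 518, 525, 515, 487, 433, 409, 480, 406, 383, 384, 389, 384, 395, 391, 388, 393] 
    s0  [702, 652, 577, 446, 355, 365, 365, 371, 363, 371, 366, 369, 370, 371, 370, 363, 368, 368, 367, 368, 368, 364]
175 now [697, 373, 397, 394, 394, 397, 443, 527, 523, 488, 413, 368, 372, 394, 388, 391, 387, 392, 385, 388, 392, 385] 
    s0  [663, 669, 696, 696, 674, 640, 473, 362, 368, 369, 369, 365, 364, 364, 372, 370, 362, 364, 368, 369, 373, 369]
182 now [381, 374, 375, 377, 373, 378, 376, 468, 535, 446, 426, 388, 373, 378, 421, 387, 396, 392, 393, 393, 395, 390] 
    s0  [363, 357, 358, 357, 350, 355, 363, 438, 503, 443, 600, 423, 357, 368, 363, 361, 368, 368, 370, 374, 364, 366]
184 now [381, 380, 374, 379, 371, 379, 374, 424, 530, 472, 495, 412, 365, 379, 417, 390, 395, 387, 395, 389, 398, 389] 
    s0  [362, 359, 362, 
[... 2139 characters left out ...]
]
kn 0.176 [[217.6, 177.3], [221.2, 177.0], [214.1, 177.6]]
kn 0.19 [[217.3, 173.6], [220.9, 173.3], [213.7, 173.9]]
kn 0.202 [[217.0, 170.4], [220.6, 170.1], [213.4, 170.7]]
pin 0.06 [[220.2, 206.1], [223.6, 205.7], [216.9, 206.4]]
pin 0.086 [[219.7, 199.9], [223.0, 199.6], [216.3, 200.2]]
pin 0.1 [[219.3, 196.5], [222.8, 196.2], [215.9, 196.8]]
pin 0.112 [[219.1, 193.6], [222.5, 193.3], [215.6, 193.9]]
pin 0.144 [[218.4, 185.6], [221.9, 185.3], [214.9, 185.9]]
pin 0.16 [[218.0, 181.5], [221.5, 181.2], [214.5, 181.8]]
pin 0.176 [[217.6, 177.3], [221.2, 177.0], [214.1, 177.7]]
pin 0.19 [[217.3, 173.7], [220.9, 173.3], [213.7, 174.0]]
pin 0.202 [[217.0, 170.5], [220.6, 170.1], [213.4, 170.8]]
```

Projected knuckle and pin axes agree within about 1 mm: bracket edges seen at cols 221.9 and 223.6 against 222.0 and 223.6 predicted. I lower in stages and watch the force.

Emit:
step_arm(
  slide=[
    [0, 0, 2],
    [0, 0, 2],
    [0, 0, 2],
    [0, 0, 2],
    [0, 0, 2],
    [0, 0, 2],
    [0, 0, 2],
    [0, 0, 2],
    [0, 0, 2],
    [0, 0, 2],
    [0, 0, 2],
    [0, 0, 0],
  ],
  twist=[0, 0, 0, 0, 0, 0, 0, 0, 0, 0, 0, 0],
)

```text
time: 19.12
position: [0.4555, -0.109, 0.2041]
tool_rot: [-0.007, 1.0, 0.0, -0.0]
ft_force: [-0.1, -0.5, -5.8]
grip_width: 0.0154
```

Emit:
step_arm(
  slide=[
    [0, 0, 1],
    [0, 0, 1],
    [0, 0, 1],
    [0, 0, 1],
    [0, 0, 1],
    [0, 0, 0],
  ],
  twist=[0, 0, 0, 0, 0, 0],
)

```text
time: 19.62
position: [0.4556, -0.1091, 0.1994]
tool_rot: [-0.006, 1.0, 0.0, -0.0]
ft_force: [-0.4, 0.4, -4.3]
grip_width: 0.0156
```

```bash
python3 snap.py 13 scene 190 290 130 230
```

```text
19.6667 [ 0.4556 -0.1091  0.1995] [[-0.9999, -0.013], [-0.013, 0.9999]] [-0.7 -0.3 -5.3] [0.01 0.03 0.11] 0.0158 [-0.474  0.381  1.858 -0.     0.903 -2.058]
```

View pics/s13.png

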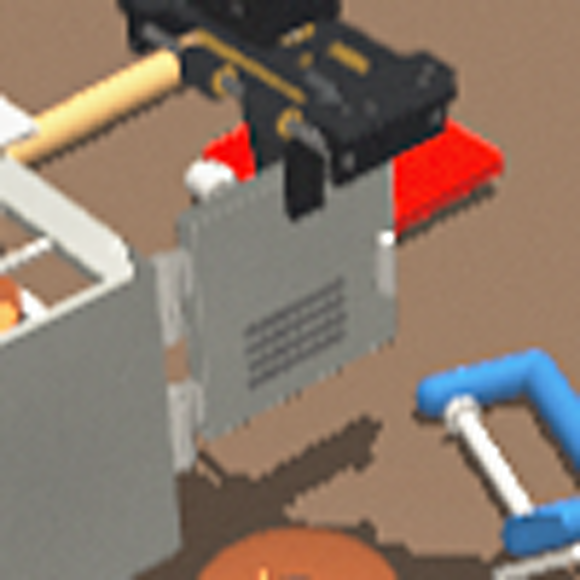

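Emit:
step_arm(
  slide=[
    [0, 0, 1],
    [0, 0, 1],
    [0, 0, 1],
    [0, 0, 1],
    [0, 0, 1],
    [0, 0, 1],
    [0, 0, 1],
    [0, 0, 1],
    [0, 0, 1],
    [0, 0, 0],
  ],
  twist=[0, 0, 0, 0, 0, 0, 0, 0, 0, 0],
)

```text
time: 20.5
position: [0.4556, -0.1091, 0.1903]
tool_rot: [-0.006, 1.0, 0.0, -0.0]
ft_force: [-0.7, 1.7, -6.1]
grip_width: 0.0157
```

Emit:
step_arm(
  slide=[
    [0, 0, 1],
    [0, 0, 1],
    [0, 0, 0],
  ],
  twist=[0, 0, 0],
)

```text
time: 20.75
position: [0.4557, -0.1092, 0.1891]
tool_rot: [-0.007, 1.0, -0.0, 0.0]
ft_force: [-2.3, -0.1, 1.1]
grip_width: 0.0156
```

Emit:
step_arm(
  slide=[
    [0, 0, 0.7],
    [0, 0, 0.7],
    [0, 0, 0],
  ],
  twist=[0, 0, 0],
)

```text
time: 21.0
position: [0.4555, -0.1093, 0.1884]
tool_rot: [-0.007, 1.0, -0.0, 0.0]
ft_force: [-5.3, 0.3, 8.1]
grip_width: 0.0156
```

The vertical force turned from -6 to +8 N at z 0.1884, so the knuckles look to be seated on the brackets. I'll check in the picture.

```bash
python3 snap.py 14 scene 190 290 130 230
```

```text
21.05 [ 0.4555 -0.1092  0.1884] [[-0.9999, -0.0135], [-0.0135, 0.9999]] [-6.   0.5  7.9] [0.11 0.42 0.02] 0.0155 [-4.740e-01  3.990e-01  1.870e+00 -1.000e-03  8.720e-01 -2.058e+00]
```

View pics/s14.png

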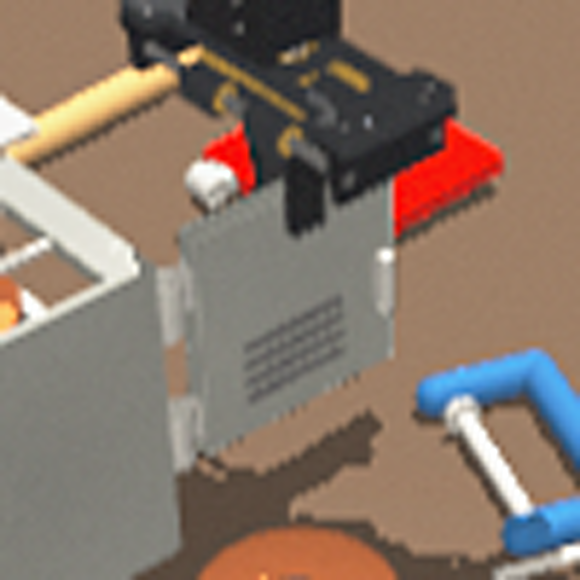

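```bash
python3 leafscene.py s14.npz "[.4555,-.1093,.1884]" "np.array([[205,225],[380,170],[385,330],[215,410]])/5.8+[190,130]" 90.7 | grep -v "^z"
```

```text
c [ 0.4617 -0.1019  0.1304] n [-0.0191  0.9998  0.002 ] 0.0018 831 yaw n 91.09 tilt 0.12
tx -0.1 z [-0.1437 -0.136   0.0145  0.0145] 9
tx -0.09 z [-0.1379 -0.135  -0.0127 -0.0121] 46
tx -0.08 z [-0.1418 -0.1378 -0.0124 -0.0117] 39
tx -0.07 z [-0.1371 -0.1358  0.008   0.0107] 79
tx -0.06 z [-0.141  -0.1349  0.0074  0.009 ] 97
tx -0.05 z [-0.1405 -0.1364  0.0063  0.0097] 100
tx -0.04 z [-0.1829 -0.1394  0.0079  0.0089] 100
tx -0.03 z [-0.1863 -0.1828  0.0092  0.0672] 100
tx -0.02 z [-0.1854 -0.1463  0.0082  0.0104] 93
tx -0.01 z [-0.1878 -0.1854  0.0142  0.0283] 103
tx -0.0 z [-0.1877 -0.1867 -0.0249  0.0173] 77
tx 0.01 z [-0.1869 -0.1862 -0.0262 -0.0224] 70
tx 0.02 z [-0.1844 -0.1838 -0.0022  0.005 ] 75
tx 0.03 z [-0.1417 -0.1396 -0.015  -0.007 ] 72
tx 0.04 z [-0.1403 -0.1393 -0.0198 -0.0164] 65
tx 0.05 z [-0.141  -0.1385 -0.02   -0.0169] 78
tx 0.06 z [-0.1462 -0.1406 -0.022  -0.0219] 47
tx 0.07 z [-0.1417 -0.1395 -0.0214 -0.0205] 21
face offset along tool y from tcp 0.0073
(np.int64(208), np.int64(170)) [-104, -19, 14] (np.int64(207), np.int64(171)) [-108, -20, 12] (np.int64(210), np
[... 4491 characters left out ...]
np.int64(209)) [-89, 9, -133] (np.int64(216), np.int64(210)) [-110, 13, -123] (np.int64(219), np.int64(210)) [-101, 15, -126] (np.int64(216), np.int64(211)) [-113, 16, -123] (np.int64(216), np.int64(212)) [-114, 17, -126] (np.int64(219), np.int64(212)) [-101, 15, -135] (np.int64(218), np.int64(213)) [-106, 15, -136] (np.int64(217), np.int64(214)) [-110, 15, -138] (np.int64(220), np.int64(214)) [-97, 13, -147] (np.int64(218), np.int64(215)) [-106, 14, -146] (np.int64(216), np.int64(216)) [-115, 16, -143] (np.int64(219), np.int64(216)) [-103, 16, -150] (np.int64(218), np.int64(217)) [-108, 16, -151] (np.int64(216), np.int64(218)) [-114, 14, -153] (np.int64(220), np.int64(218)) [-102, 18, -158]
```

Emit:
step_arm(
  slide=[
    [0, 0, 0],
    [0, 0, 0],
    [0, 0, 0],
    [0, 0, 0],
    [0, 0, 0],
    [0, 0, 0],
  ],
  twist=[0, 0, 0, 0, 0, 0],
  jaw=36,
)

```text
time: 21.55
position: [0.4559, -0.1092, 0.1871]
tool_rot: [-0.006, 1.0, -0.0, 0.0]
ft_force: [-0.4, -0.4, -1.2]
grip_width: 0.0355
```

```bash
python3 snap.py 15 scene,wrist 190 290 130 230; python3 leafscene.py s15.npz "[.4555,-.1093,.1884]" "np.array([[205,225],[380,170],[385,330],[215,410]])/5.8+[190,130]" 90.7 | grep -v "^z" | cut -c1-200|head -12
```

```text
21.65 [ 0.4558 -0.1092  0.1871] [[-0.9999, -0.0129], [-0.0129, 0.9999]] [0.  0.3 0.6] [ 0.02  0.03 -0.02] 0.0359 [-0.474  0.401  1.871  0.     0.869 -2.058]
c [ 0.4624 -0.1018  0.1288] n [-0.0166  0.9999 -0.    ] 0.0016 800 yaw n 90.95 tilt -0.0
tx -0.1 z [-0.1079 -0.1018  0.0136  0.0136] 9
tx -0.09 z [-0.1392 -0.1372 -0.0117 -0.0096] 49
tx -0.08 z [-0.1404 -0.1383 -0.0119 -0.0098] 34
tx -0.07 z [-0.1417 -0.1345 -0.0041  0.0053] 74
tx -0.06 z [-0.1438 -0.1383  0.0067  0.0093] 99
tx -0.05 z [-0.1384 -0.1373  0.0065  0.0075] 96
tx -0.04 z [-0.1851 -0.1451  0.0054  0.0068] 95
tx -0.03 z [-0.1871 -0.184   0.0073  0.0674] 108
tx -0.02 z [-0.188  -0.1869  0.0058  0.007 ] 98
tx -0.01 z [-0.1891 -0.1875  0.0061  0.0085] 98
tx -0.0 z [-0.1885 -0.1872  0.0028  0.0049] 85
```

View pics/s15.png

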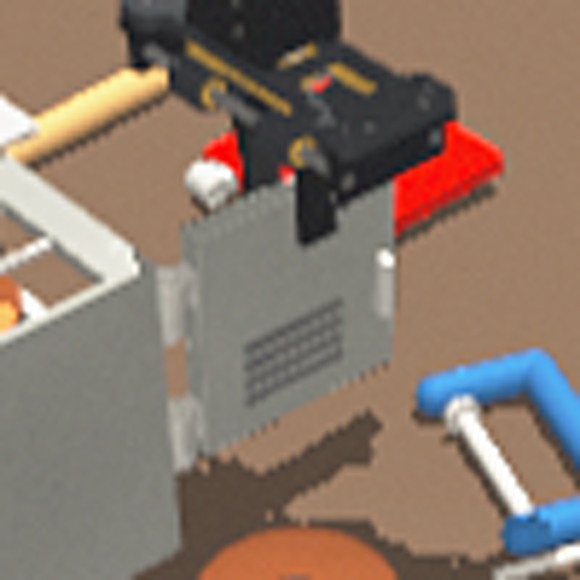

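The leaf has settled with its top edge at 195 mm, the hung height, and it stands upright. I raise out, close the fingers and come down on its outer (left) side.

Emit:
step_arm(
  slide=[
    [0, 0, -5],
    [0, 0, -8],
    [0, 0, -12],
    [0, 0, -15],
    [0, 0, -15],
    [0, 0, -5],
    [0, 0, 0],
  ],
  twist=[0, 0, 0, 0, 0, 0, 0],
  jaw=36,
)

```text
time: 22.23
position: [0.4567, -0.1096, 0.2489]
tool_rot: [-0.007, 1.0, -0.001, 0.002]
ft_force: [-0.7, 0.2, -0.2]
grip_width: 0.036
```

Emit:
step_arm(
  slide=[
    [3, 10, 0],
    [4, 14, 0],
    [4, 14, 0],
    [4, 12, 0],
    [0, 0, 0],
    [0, 0, 0],
    [0, 0, 0],
  ],
  twist=[0, 0, 0, 0, 0, 0, 0],
  jaw=0,
  force=20,
)

```text
time: 22.82
position: [0.4402, -0.0592, 0.247]
tool_rot: [-0.007, 1.0, -0.0, 0.0]
ft_force: [0.0, -0.5, -0.2]
grip_width: 0.002
```

```bash
python3 snap.py 16 scene,wrist 180 310 110 240
```

```text
22.9167 [ 0.4405 -0.0597  0.2471] [[-0.9999, -0.0128], [-0.0128, 0.9999]] [0.  0.1 0.6] [-0.01  0.07 -0.01] 0.0007 [-0.387  0.274  1.857 -0.     1.01  -1.971]
```

View pics/s16.png

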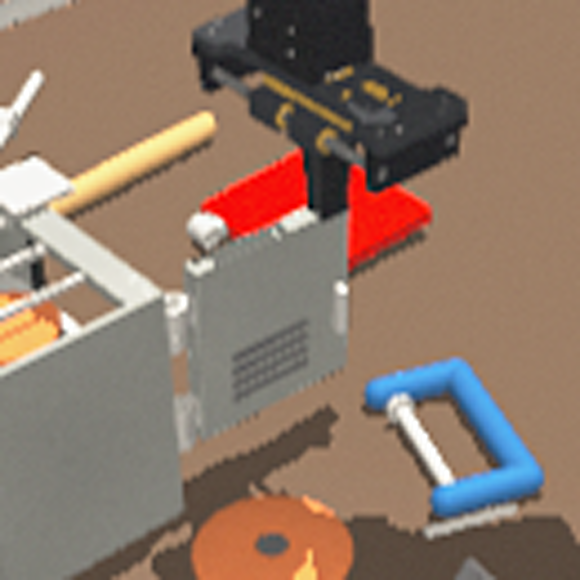

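View pics/w16.png

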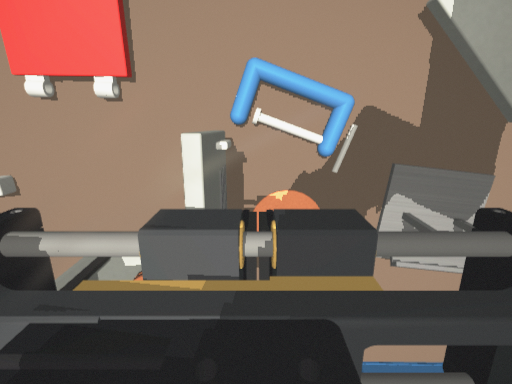

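The leaf hangs on both pins, standing open. I descend beside its outer face and work out the pushing arc.

Emit:
step_arm(
  slide=[
    [0, 0, 10],
    [0, 0, 15],
    [0, 0, 15],
    [0, 0, 15],
    [0, 0, 10],
    [0, 0, 0],
    [0, 0, 0],
  ],
  twist=[0, 0, 0, 0, 0, 0, 0],
)

```text
time: 23.5
position: [0.4401, -0.0598, 0.1818]
tool_rot: [-0.006, 1.0, 0.0, -0.001]
ft_force: [0.3, 0.4, 0.1]
grip_width: 0.0003
```

Run:
```python
from rig import robot
from h import *
o=robot.get_obs();p=o["position"];print(p)
M=R.from_quat(o["tool_rot"]).as_matrix()
A=np.array([.5405,-.108]);r=.09
prev=p[:2]
for b in [0]+list(range(6,97,6)):
    br=np.radians(b);d=np.array([-np.cos(br),-np.sin(br)]);N=np.array([-np.sin(br),np.cos(br)])
    C=A+r*d+.008*N; T=C-np.array([.0095,-.015])
    dl=T-prev; w=M.T@np.r_[dl,0]; print(b,T.round(4),(1000*w[:2]).round(1).tolist()); prev=T
```

```text
[ 0.44011261 -0.05975922  0.18181725]
0 [ 0.441 -0.085] [-0.6, -25.2]
6 [ 0.4407 -0.0945] [0.5, -9.4]
12 [ 0.4413 -0.1039] [-0.5, -9.4]
18 [ 0.4429 -0.1132] [-1.5, -9.3]
24 [ 0.4455 -0.1223] [-2.5, -9.1]
30 [ 0.4491 -0.1311] [-3.4, -8.8]
36 [ 0.4535 -0.1394] [-4.3, -8.4]
42 [ 0.4588 -0.1473] [-5.2, -7.9]
48 [ 0.4648 -0.1545] [-6.0, -7.3]
54 [ 0.4716 -0.1611] [-6.7, -6.7]
60 [ 0.4791 -0.1669] [-7.4, -5.9]
66 [ 0.4871 -0.172 ] [-8.0, -5.1]
72 [ 0.4956 -0.1761] [-8.4, -4.3]
78 [ 0.5045 -0.1794] [-8.8, -3.4]
84 [ 0.5136 -0.1817] [-9.1, -2.4]
90 [ 0.523 -0.183] [-9.3, -1.4]
96 [ 0.5325 -0.1833] [-9.4, -0.5]
```

Emit:
step_arm(
  slide=[
    [0, -8, 0],
    [-0.6, -8, 0],
    [0, -8, 0],
    [0.3, -5, 0],
    [0.2, -5, 0],
    [-0.2, -4.8, 0],
    [-0.3, -4.8, 0],
    [-0.7, -4.7, 0],
    [-0.8, -4.7, 0],
    [-1.2, -4.6, 0],
    [-1.3, -4.6, 0],
    [-1.7, -4.4, 0],
    [-1.7, -4.4, 0],
    [-2.1, -4.2, 0],
    [-2.2, -4.2, 0],
    [-2.6, -4, 0],
    [-2.6, -4, 0],
    [0, 0, 0],
  ],
  twist=[0, 0, 0, 0, 0, 0, 0, 0, 0, 0, 0, 0, 0, 0, 0, 0, 0, 0],
)

```text
time: 25.0
position: [0.4599, -0.1477, 0.1823]
tool_rot: [-0.006, 1.0, -0.001, 0.001]
ft_force: [0.9, -0.0, 0.1]
grip_width: 0.0006
```

```bash
python3 snap.py 17 scene 180 310 110 240
```

```text
25.05 [ 0.4595 -0.1472  0.1822] [[-0.9999, -0.0125], [-0.0125, 0.9999]] [ 0.5  0.1 -0.3] [0.01 0.02 0.01] 0.0001 [-0.542  0.425  1.844  0.     0.871 -2.126]
```

View pics/s17.png

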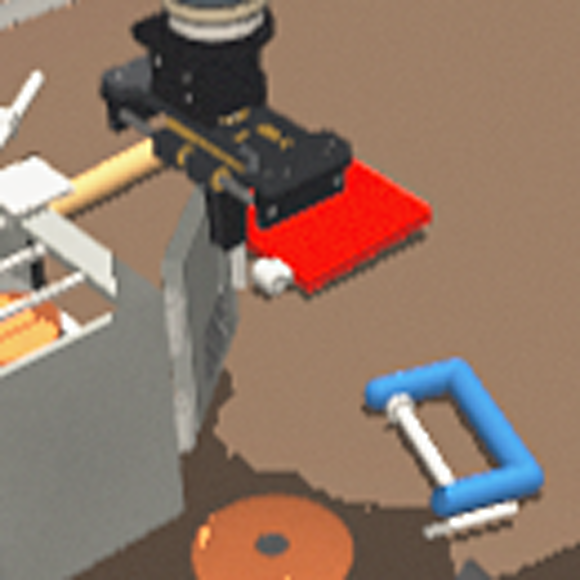

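The door swings freely, about half way with under 1 N. I continue the arc towards shut.

Emit:
step_arm(
  slide=[
    [-3, -3.6, 0],
    [-3, -3.7, 0],
    [-3.3, -3.4, 0],
    [-3.4, -3.3, 0],
    [-3.7, -3, 0],
    [-3.7, -2.9, 0],
    [-4, -2.6, 0],
    [-4, -2.5, 0],
    [-4.2, -2.2, 0],
    [-4.2, -2.1, 0],
    [-4.4, -1.7, 0],
    [-4.4, -1.7, 0],
    [-4.5, -1.2, 0],
    [-4.6, -1.2, 0],
    [-4, -0.6, 0],
    [0, 0, 0],
  ],
  twist=[0, 0, 0, 0, 0, 0, 0, 0, 0, 0, 0, 0, 0, 0, 0, 0],
)

```text
time: 26.38
position: [0.5189, -0.1818, 0.1823]
tool_rot: [-0.007, 1.0, -0.0, 0.001]
ft_force: [0.3, -0.8, 0.4]
grip_width: 0.0007
```

Emit:
step_arm(
  slide=[
    [-2, 0, 0],
    [-2, 0, 0],
    [-1, 0, 0],
    [0, 0, 0],
  ],
  twist=[0, 0, 0, 0],
)

```text
time: 26.72
position: [0.5227, -0.1813, 0.1822]
tool_rot: [-0.007, 1.0, 0.0, 0.0]
ft_force: [-0.7, 0.3, 0.2]
grip_width: 0.0005
```

```bash
python3 snap.py 18 scene 130 260 110 240
```

```text
26.7667 [ 0.5226 -0.1813  0.1821] [[-0.9999, -0.0131], [-0.0131, 0.9999]] [-0.2  0.2 -0.1] [ 0.    0.08 -0.01] 0.0006 [-0.536  0.507  1.672  0.     0.962 -2.12 ]
```

View pics/s18.png

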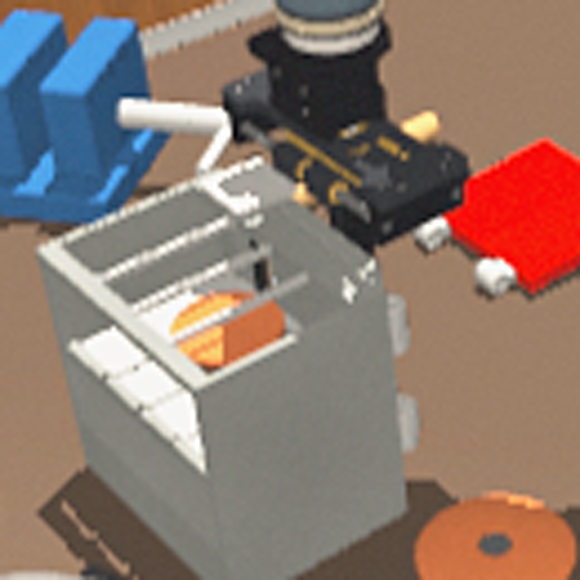

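Emit:
step_arm(
  slide=[
    [-1, 0, 0],
    [-1, 0, 0],
    [0, 0, 0],
  ],
  twist=[0, 0, 0],
)

```text
time: 27.02
position: [0.5248, -0.1814, 0.1822]
tool_rot: [-0.006, 1.0, -0.0, 0.0]
ft_force: [-0.2, -0.3, -0.3]
grip_width: 0.0005
```

Emit:
step_arm(
  slide=[
    [-1, 0, 0],
    [-0.7, 0, 0],
    [0, 0, 0],
  ],
  twist=[0, 0, 0],
)

```text
time: 27.27
position: [0.5253, -0.1813, 0.1821]
tool_rot: [-0.007, 1.0, 0.0, -0.001]
ft_force: [-4.3, -1.9, 3.2]
grip_width: 0.0004
```

Emit:
step_arm(
  slide=[
    [-0.7, 0, 0],
    [-0.7, 0, 0],
    [0, 0, 0],
  ],
  twist=[0, 0, 0],
)

```text
time: 27.52
position: [0.5254, -0.1813, 0.1821]
tool_rot: [-0.007, 1.0, 0.0, -0.003]
ft_force: [-6.9, -2.5, 4.7]
grip_width: 0.0005
```

Emit:
step_arm(
  slide=[
    [2, 0, 0],
    [4, 0, 0],
    [8, 0, 0],
    [14, 0, 0],
    [20, 0, 0],
    [20, 0, 0],
    [15, 0, -15],
    [5, 0, -30],
    [0, 0, -30],
    [0, 0, -20],
    [0, 0, 0],
    [0, 0, 0],
  ],
  twist=[0, 0, 0, 0, 0, 0, 0, 0, 0, 0, 0, 0],
)

```text
time: 28.52
position: [0.4402, -0.1827, 0.2783]
tool_rot: [-0.006, 1.0, -0.001, 0.002]
ft_force: [-0.4, -0.8, -0.1]
grip_width: 0.0002
```

```bash
python3 snap.py 19 scene,wrist,top 130 260 110 240
```

```text
28.6667 [ 0.4389 -0.1818  0.2759] [[-0.9999, -0.013], [-0.013, 0.9999]] [ 0.5 -0.2  0.1] [0.02 0.02 0.  ] 0.0007 [-0.629  0.278  1.75   0.     1.116 -2.213]
```

View pics/s19.png

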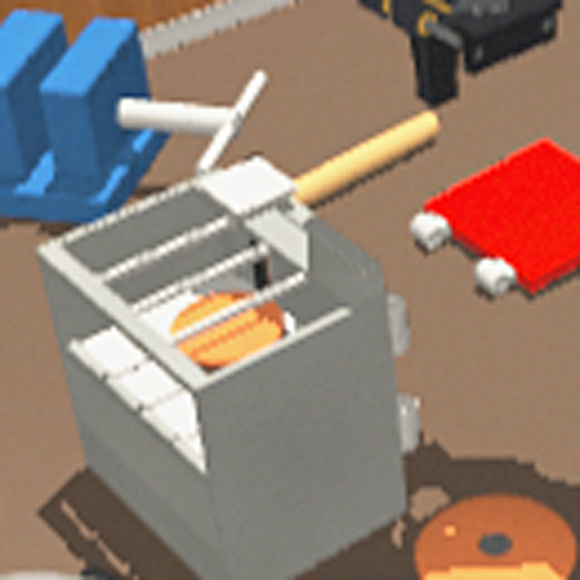

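View pics/t19.png

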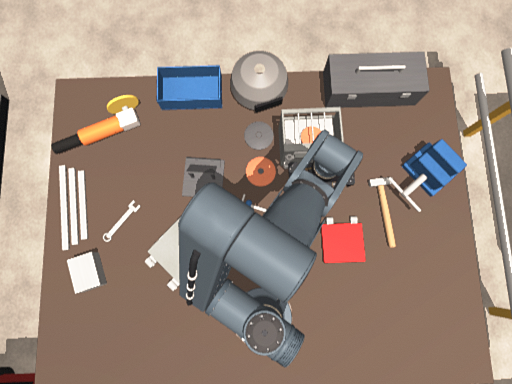

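The door looks shut. I move the arm aside for a clear top view.

Emit:
step_arm(
  slide=[
    [0, 15, -5],
    [0, 25, -10],
    [0, 30, -10],
    [0, 30, 0],
    [0, 30, 0],
    [0, 30, 0],
    [0, 30, 0],
    [0, 30, 0],
    [0, 30, 0],
    [0, 30, 0],
    [0, 30, 0],
    [0, 30, 0],
    [0, 20, 0],
    [0, 10, 0],
    [0, 0, 0],
    [0, 0, 0],
  ],
  twist=[0, 0, 0, 0, 0, 0, 0, 0, 0, 0, 0, 0, 0, 0, 0, 0],
)

```text
time: 30.0
position: [0.4344, 0.1872, 0.3012]
tool_rot: [-0.007, 1.0, -0.001, -0.001]
ft_force: [0.3, -1.4, -0.3]
grip_width: 0.0004
```

```bash
python3 snap.py 20 scene,wrist,top
python3 - <<'E'
from plane import *
t=load("t20.npz");cv2.imwrite("pics/t20c.png",cv2.resize(t["color"][90:220,170:400],None,fx=3.4,fy=3.4,interpolation=cv2.INTER_CUBIC))
P=pts(t)
# leaf top edge points z~.195 in front of the cabinet
k=np.zeros(P.shape[:2],bool);k[145:170,280:350]=1
k&=(abs(P[...,2]-.195)<.008)&(P[...,0]<.552)&(P[...,0]>.45)
q=P[k];
for y in np.arange(-.28,-.10,.015):
    a=q[abs(q[:,1]-y)<.0075]
    if len(a): print(round(y,3),"x",a[:,0].min().round(4),a[:,0].max().round(4),"z",a[:,2].mean().round(4),len(a))
E
```

```text
30.15 [0.4349 0.1863 0.3018] [[-0.9999, -0.0115], [-0.0115, 0.9999]] [0.4 0.1 0.2] [ 0.04 -0.02  0.01] -0.0001 [ 1.680e-01  2.430e-01  1.718e+00 -1.000e-03  1.181e+00 -1.414e+00]
-0.265 x 0.5298 0.5366 z 0.1911 6
-0.25 x 0.531 0.5369 z 0.1913 8
-0.235 x 0.53 0.5369 z 0.1911 10
-0.22 x 0.5305 0.548 z 0.1918 21
-0.205 x 0.5331 0.5455 z 0.1921 16
-0.19 x 0.531 0.5448 z 0.1925 19
-0.175 x 0.5314 0.5455 z 0.1932 22
-0.16 x 0.5323 0.5467 z 0.1926 19
-0.145 x 0.5333 0.547 z 0.1925 20
-0.13 x 0.5326 0.5462 z 0.1937 15
```

View pics/t20c.png

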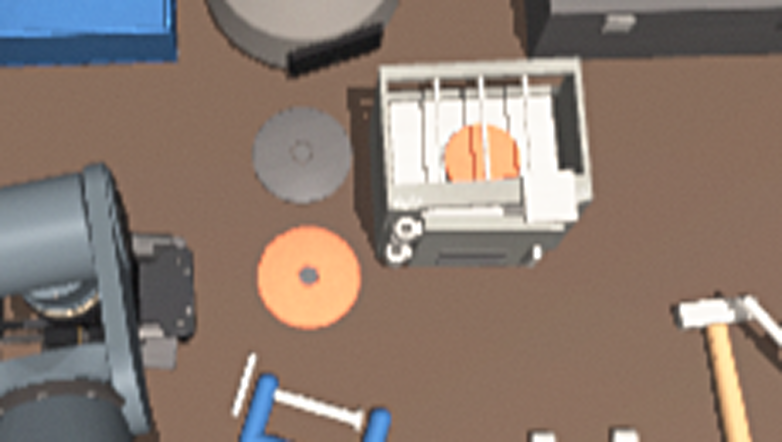

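View pics/s20.png

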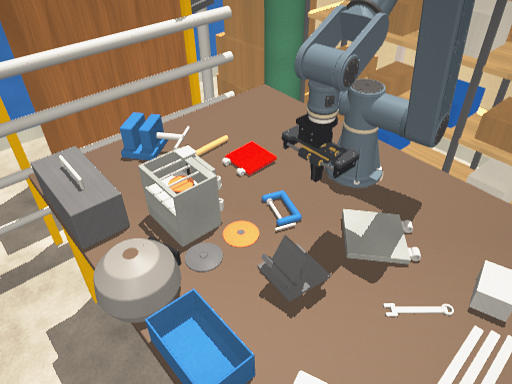

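The top view shows the leaf shut across the doorway, with its slots and pull at (475,256) and (535,255) and its top under the keeper. I'll check the shut angle by fitting planes to its face and to the cabinet side.

Run:
```python
from plane import *
t=load("t20.npz");P=pts(t)
m=np.zeros(P.shape[:2],bool);m[155:169,290:330]=1
k=m&(P[...,2]<.185)&(P[...,2]>.05)&(abs(P[...,0]-.533)<.012)&(P[...,1]<-.13)
q=P[k];c,n,p2,sd=fitplane(q);print("leaf face",c.round(4),n.round(4),sd.round(4),len(p2),"yaw",np.degrees(np.arctan2(-n[1],-n[0])*1) if n[0]<0 else np.degrees(np.arctan2(n[1],n[0])))
A=np.c_[q[:,1],q[:,2],np.ones(len(q))];print("x=a*y+b*z+c",np.linalg.lstsq(A,q[:,0],rcond=None)[0].round(4))
t0=load("top0.npz");P0=pts(t0)
# doorway/front face top rail & cabinet front plane edges
for nm,PP in(("t0",P0),("t20",P)):
  for lo,hi,xr,zr in (("rail",None,(.55,.62),.2),):
    for y in np.arange(-.28,-.09,.015):
        a=PP[(abs(PP[...,1]-y)<.0075)&(abs(PP[...,2]-.2)<.005)&(PP[...,0]>.5)&(PP[...,0]<.6)]
        if len(a): print(nm,round(y,3),a[:,0].min().round(4),end=" | ")
  a=PP[(PP[...,1]<-.1)&(PP[...,1]>-.29)&(abs(PP[...,2]-.2)<.005)&(PP[...,0]>.66)&(PP[...,0]<.74)]
  print()
  for y in np.arange(-.28,-.09,.015):
    b=a[abs(a[:,1]-y)<.0075]
    if len(b): print(nm,"back",round(y,3),b[:,0].max().round(4),end=" | ")
  print()
```

```text
leaf face [ 0.5311 -0.1908  0.1219] [-0.9996  0.0212  0.0208] 0.0009 315 yaw -1.2137338562407816
x=a*y+b*z+c [0.0248 0.022  0.5331]
t0 -0.28 0.5356 | t0 -0.265 0.5353 | t0 -0.25 0.5395 | t0 -0.235 0.5371 | t0 -0.22 0.5557 | t0 -0.205 0.556 | t0 -0.19 0.5556 | t0 -0.175 0.5566 | t0 -0.16 0.5553 | t0 -0.145 0.5552 | t0 -0.13 0.5546 | t0 -0.115 0.5549 | t0 -0.1 0.5538 | 
t0 back -0.28 0.7053 | t0 back -0.265 0.706 | t0 back -0.25 0.7062 | t0 back -0.235 0.7076 | t0 back -0.22 0.7068 | t0 back -0.205 0.7046 | t0 back -0.19 0.7046 | t0 back -0.175 0.7055 | t0 back -0.16 0.706 | t0 back -0.145 0.7066 | t0 back -0.13 0.7029 | t0 back -0.115 0.7044 | t0 back -0.1 0.7025 | 
t20 -0.28 0.5354 | t20 -0.265 0.5362 | t20 -0.25 0.531 | t20 -0.235 0.5398 | t20 -0.22 0.548 | t20 -0.205 0.536 | t20 -0.19 0.5333 | t20 -0.175 0.5373 | t20 -0.16 0.5377 | t20 -0.145 0.5383 | t20 -0.13 0.5343 | t20 -0.115 0.5557 | t20 -0.1 0.5558 | 
t20 back -0.28 0.705 | t20 back -0.265 0.7055 | t20 back -0.25 0.7058 | t20 back -0.235 0.7072 | t20 back -0.22 0.7072 | t20 back -0.205 0.7052 | t20 back -0.19 0.7059 | t20 back -0.175 0.7058 | t20 back -0.16 0.7049 | t20 back -0.145 0.7062 | t20 back -0.13 0.7027 | t20 back -0.115 0.7032 | t20 back -0.1 0.7032 |
```

The fit says the leaf may still be about 2° off shut, but the top view grazes the face. I'll take a better look from the robot's side with the wrist camera.

Emit:
step_arm(
  slide=[
    [0, 0, 0],
    [0, 0, 0],
    [0, 0, 0],
    [0, 0, 0],
    [0, 0, 0],
    [0, 0, 0],
    [0, 0, 0],
    [0, 0, 0],
    [0, 0, 0],
    [0, 0, 0],
    [0, 0, 0],
    [0, 0, 0],
    [0, 0, 0],
    [0, 0, 0],
    [0, 0, 0],
    [0, 0, 0],
  ],
  twist=[4, 6, 6, 6, 6, 6, 6, 6, 6, 6, 6, 6, 6, 6, 4, 4],
)

```text
time: 31.48
position: [0.435, 0.1862, 0.3022]
tool_rot: [0.705, 0.71, -0.0, 0.0]
ft_force: [0.5, -0.3, -0.6]
grip_width: 0.0004
```

Emit:
step_arm(
  slide=[
    [-15, 0, 0],
    [-30, 0, 0],
    [-33, -4, 0],
    [-33, -4, 0],
    [-33, -4, 0],
    [-33, -4, 0],
    [-33, -4, 0],
    [-33, -4, 0],
    [-33, -4, 0],
    [-33, -4, 0],
    [-33, -4, 0],
    [-30, 0, 0],
    [-15, 0, 0],
    [0, 0, 0],
    [0, 0, 0],
  ],
  twist=[0, 0, 0, 0, 0, 0, 0, 0, 0, 0, 0, 0, 0, 0, 0],
)

```text
time: 32.73
position: [0.4031, -0.2011, 0.302]
tool_rot: [0.704, 0.71, 0.0, -0.0]
ft_force: [-0.6, 0.6, -0.3]
grip_width: 0.0001
```

```bash
python3 snap.py 21 wrist
```

```text
32.7833 [ 0.403  -0.2     0.3019] [[-0.0109, 0.9999], [0.9999, 0.0109]] [ 0.   0.5 -1.2] [-0.08  0.05  0.06] 0.0005 [-0.71   0.208  1.768  0.     1.167 -0.721]
```

View pics/w21.png

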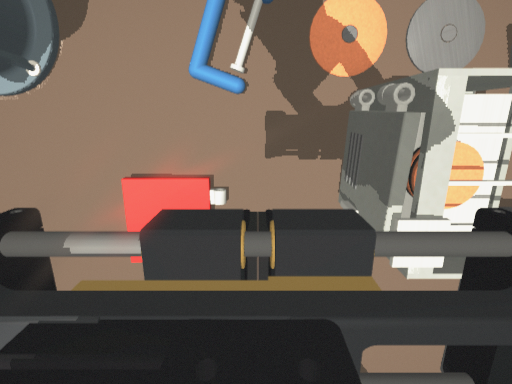

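```bash
cat > shut.py <<'E'
import sys
from plane import *
w=load(sys.argv[1]);P=pts(w)
g=w["color"]
cv2.imwrite("pics/"+sys.argv[1][:-4]+"c.png",cv2.resize(g[60:290,320:512],None,fx=2.5,fy=2.5,interpolation=cv2.INTER_CUBIC))
X,Y,Z=P[...,0],P[...,1],P[...,2]
k=(Z>.055)&(Z<.185)&(X>.50)&(X<.552)&(Y<-.13)&(Y>-.255)
c,n,p2,sd=fitplane(P[k]);n*=-np.sign(n[0]);print("leaf outer face",c.round(4),n.round(4),sd.round(4),len(p2),"yaw",np.degrees(np.arctan2(-n[1],-n[0])).round(2),"tilt",np.degrees(np.arcsin(n[2])).round(2))
# cabinet top front edge vs y ; leaf top strip edges
for y in np.arange(-.27,-.09,.012):
    s=abs(Y-y)<.006
    a=X[s&(abs(Z-.2)<.0035)&(X>.54)&(X<.6)]
    b=X[s&(abs(Z-.193)<.006)&(X>.5)&(X<.552)]
    zz=Z[s&(abs(Z-.193)<.006)&(X>.5)&(X<.548)]
    print(round(y,3),"cab front",np.percentile(a,2).round(4) if len(a)>3 else None,"rail back",np.percentile(a,98).round(4) if len(a)>3 else None,"leaf",np.percentile(b,[2,98]).round(4) if len(b)>3 else None, zz.mean().round(4) if len(zz) else None)
k=(Z>.03)&(Z<.19)&(Y>-.10)&(Y<-.08)&(X>.56)&(X<.7)
if k.sum()>50:
    c,n,p2,sd=fitplane(P[k]);print("left side",c.round(4),n.round(4),sd.round(4),len(p2),"yaw",np.degrees(np.arctan2(-n[0]*np.sign(n[1]),abs(n[1]))).round(2))
E
python3 shut.py w21.npz
```

```text
leaf outer face [ 0.5327 -0.1873  0.1375] [-0.9997  0.0226  0.0137] 0.0003 4110 yaw -1.3 tilt 0.78
-0.27 cab front None rail back None leaf None None
-0.258 cab front None rail back None leaf None None
-0.246 cab front None rail back None leaf [0.532  0.5426] 0.1901
-0.234 cab front 0.5942 rail back 0.5999 leaf [0.5321 0.5459] 0.1906
-0.222 cab front 0.5487 rail back 0.5835 leaf [0.5324 0.5479] 0.1909
-0.21 cab front 0.5573 rail back 0.5828 leaf [0.5323 0.5479] 0.1913
-0.198 cab front 0.5572 rail back 0.5963 leaf [0.5329 0.5479] 0.1917
-0.186 cab front 0.5571 rail back 0.5945 leaf [0.5331 0.5481] 0.1922
-0.174 cab front 0.5566 rail back 0.5823 leaf [0.5333 0.5485] 0.1924
-0.162 cab front 0.5566 rail back 0.5827 leaf [0.5335 0.5488] 0.1926
-0.15 cab front 0.5563 rail back 0.5973 leaf [0.5338 0.5493] 0.193
-0.138 cab front 0.5563 rail back 0.5821 leaf [0.534  0.5495] 0.1934
-0.126 cab front 0.5562 rail back 0.5819 leaf [0.5345 0.5496] 0.1933
-0.114 cab front 0.556 rail back 0.5817 leaf None None
-0.102 cab front 0.5558 rail back 0.5905 leaf None None
-0.09 cab front 0.5559 rail back 0.599 leaf None None
left side [ 0.6498 -0.0956  0.1375] [ 0.0136 -0.9999  0.001 ] 0.0001 539 yaw 0.78
```

View pics/w21c.png

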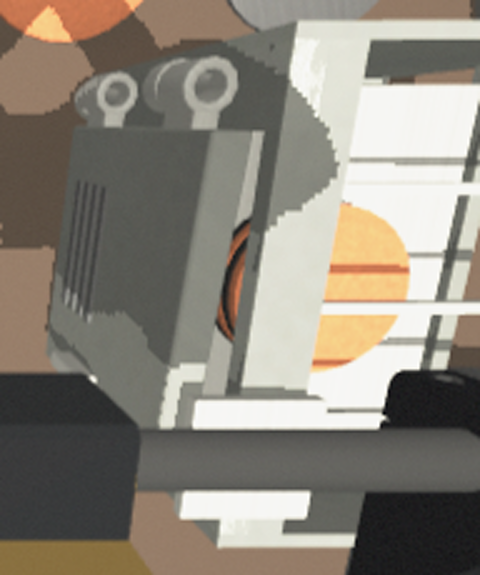

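The wrist view is precise: leaf yaw -1.3° against cabinet +0.8°, so the door sprang back about 2° after the push. I push it again, nearer its free edge, hold, and withdraw very slowly.

Emit:
step_arm(
  slide=[
    [0, 0, 0],
    [0, 0, 0],
    [0, 0, 0],
    [0, 0, 0],
    [0, 0, 0],
    [0, 0, 0],
    [0, 0, 0],
    [0, 0, 0],
    [0, 0, 0],
    [0, 0, 0],
    [0, 0, 0],
    [0, 0, 0],
    [0, 0, 0],
    [0, 0, 0],
    [0, 0, 0],
    [0, 0, 0],
  ],
  twist=[-4, -6, -6, -6, -6, -6, -6, -6, -6, -6, -6, -6, -6, -6, -4, -4],
)

```text
time: 34.12
position: [0.4035, -0.1982, 0.3022]
tool_rot: [-0.009, 1.0, 0.0, -0.0]
ft_force: [0.6, -0.6, 0.5]
grip_width: 0.0003
```

Emit:
step_arm(
  slide=[
    [0, 0, 10],
    [0, 0, 20],
    [0, 0, 25],
    [0, 0, 25],
    [0, 0, 25],
    [0, 0, 15],
    [0, 0, 8],
    [-15, -1, 0],
    [-25, -1, 0],
    [-25, -1, 0],
    [-20, -1, 0],
    [-8, 0, 0],
    [0, 0, 0],
    [0, 0, 0],
  ],
  twist=[0, 0, 0, 0, 0, 0, 0, 0, 0, 0, 0, 0, 0, 0],
)

```text
time: 35.28
position: [0.4961, -0.2017, 0.1742]
tool_rot: [-0.007, 1.0, 0.0, -0.001]
ft_force: [-0.2, 0.4, -0.8]
grip_width: 0.0004
```

Emit:
step_arm(
  slide=[
    [-6, 0, 0],
    [-7, 0, 0],
    [-6, 0, 0],
    [-4, 0, 0],
    [-2, 0, 0],
    [0, 0, 0],
  ],
  twist=[0, 0, 0, 0, 0, 0],
)

```text
time: 35.78
position: [0.5224, -0.2025, 0.1741]
tool_rot: [-0.007, 1.0, -0.0, 0.0]
ft_force: [0.1, -1.0, 0.2]
grip_width: 0.0004
```

Emit:
step_arm(
  slide=[
    [-1, 0, 0],
    [-1, 0, 0],
    [-1, 0, 0],
    [-0.5, 0, 0],
    [0, 0, 0],
  ],
  twist=[0, 0, 0, 0, 0],
)

```text
time: 36.2
position: [0.5251, -0.2024, 0.1741]
tool_rot: [-0.007, 1.0, 0.0, -0.0]
ft_force: [-0.3, -0.4, -0.6]
grip_width: 0.0004
```

Emit:
step_arm(
  slide=[
    [-0.5, 0, 0],
    [-0.5, 0, 0],
    [0, 0, 0],
  ],
  twist=[0, 0, 0],
)

```text
time: 36.45
position: [0.5253, -0.2024, 0.1741]
tool_rot: [-0.007, 1.0, 0.0, -0.001]
ft_force: [-3.7, -2.6, 1.7]
grip_width: 0.0005
```

Emit:
step_arm(
  slide=[
    [-0.5, 0, 0],
    [0, 0, 0],
    [0, 0, 0],
    [0, 0, 0],
    [0, 0, 0],
    [0, 0, 0],
  ],
  twist=[0, 0, 0, 0, 0, 0],
)

```text
time: 36.95
position: [0.5254, -0.2024, 0.174]
tool_rot: [-0.007, 1.0, 0.0, -0.002]
ft_force: [-5.8, -2.3, 2.5]
grip_width: 0.0004
```

```bash
python3 snap.py 22 scene,wrist 140 240 130 230
python3 - <<'E'
from plane import *
for f in ("s20.npz","s22.npz"):
    P=pts(load(f));X,Y,Z=P[...,0],P[...,1],P[...,2]
    for y in np.arange(-.25,-.12,.02):
        k=(abs(Y-y)<.01)&(abs(Z-.192)<.006)&(X<.552)&(X>.5)
        print(f,y.round(3),k.sum(),np.percentile(X[k],[5,95]).round(4) if k.sum()>3 else None)
E
```

```text
37.05 [ 0.5253 -0.2024  0.174 ] [[-0.9999, -0.0133], [-0.0133, 0.9999]] [-5.9 -2.   3. ] [-0.34  0.99 -0.03] 0.0004 [-5.650e-01  5.320e-01  1.652e+00 -2.000e-03  9.610e-01 -2.148e+00]
s20.npz -0.25 4 [0.5324 0.5443]
s20.npz -0.23 20 [0.5317 0.5468]
s20.npz -0.21 18 [0.5329 0.5476]
s20.npz -0.19 18 [0.533  0.5485]
s20.npz -0.17 18 [0.5359 0.5475]
s20.npz -0.15 18 [0.5341 0.5475]
s20.npz -0.13 23 [0.5343 0.549 ]
s22.npz -0.25 1 None
s22.npz -0.23 16 [0.5359 0.5481]
s22.npz -0.21 21 [0.5319 0.5484]
s22.npz -0.19 25 [0.5204 0.5471]
s22.npz -0.17 16 [0.5358 0.5475]
s22.npz -0.15 18 [0.5356 0.5488]
s22.npz -0.13 19 [0.5344 0.5477]
```

View pics/s22.png

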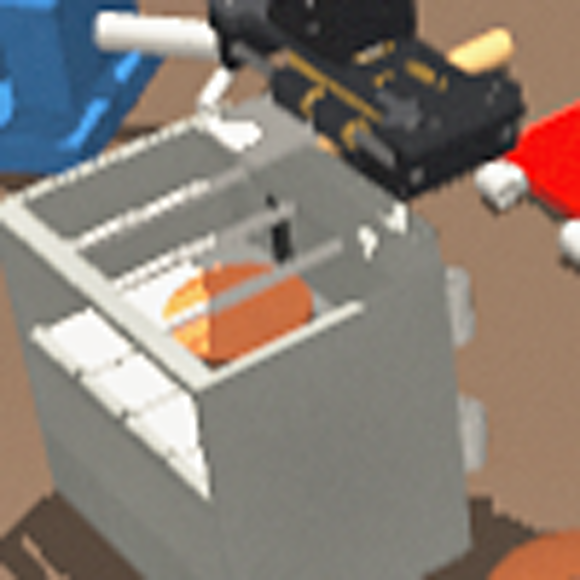

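View pics/w22.png

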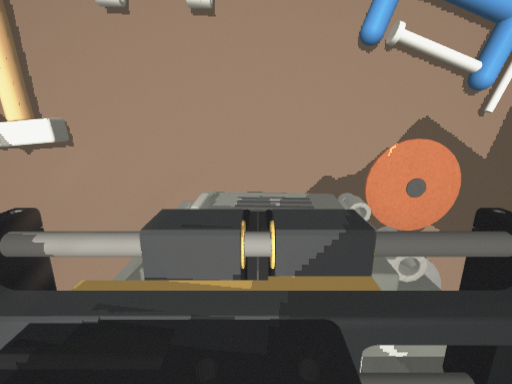

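Emit:
step_arm(
  slide=[
    [0.3, 0, 0],
    [0.3, 0, 0],
    [0.3, 0, 0],
    [0.3, 0, 0],
    [0.3, 0, 0],
    [0.3, 0, 0],
    [0.3, 0, 0],
    [0.3, 0, 0],
    [0.3, 0, 0],
    [0.3, 0, 0],
    [0.3, 0, 0],
    [0.3, 0, 0],
    [0.3, 0, 0],
    [0.3, 0, 0],
    [0.5, 0, 0],
    [0.5, 0, 0],
    [0.5, 0, 0],
    [0.5, 0, 0],
    [0.5, 0, 0],
    [0.5, 0, 0],
  ],
  twist=[0, 0, 0, 0, 0, 0, 0, 0, 0, 0, 0, 0, 0, 0, 0, 0, 0, 0, 0, 0],
)

```text
time: 38.72
position: [0.5196, -0.2024, 0.1741]
tool_rot: [-0.006, 1.0, 0.0, -0.0]
ft_force: [-0.3, -0.4, 0.9]
grip_width: 0.0006
```

```bash
python3 snap.py 23 scene,top 140 240 130 230
python3 - <<'E'
from plane import *
for f in ("s20.npz","s23.npz"):
    P=pts(load(f));X,Y,Z=P[...,0],P[...,1],P[...,2]
    k=(Y<-.12)&(Y>-.25)&(abs(Z-.192)<.006)&(X<.552)&(X>.528)
    for y in np.arange(-.25,-.12,.02):
        k=(abs(Y-y)<.01)&(abs(Z-.192)<.006)&(X<.552)&(X>.5)
        print(f,y.round(3),k.sum(),np.percentile(X[k],[5,95]).round(4) if k.sum()>3 else None)
E
```

```text
38.8167 [ 0.5196 -0.2024  0.1741] [[-0.9999, -0.0129], [-0.0129, 0.9999]] [ 0.1  0.4 -0.4] [ 0.01 -0.   -0.04] 0.0004 [-0.572  0.524  1.667  0.     0.95  -2.156]
s20.npz -0.25 4 [0.5324 0.5443]
s20.npz -0.23 20 [0.5317 0.5468]
s20.npz -0.21 18 [0.5329 0.5476]
s20.npz -0.19 18 [0.533  0.5485]
s20.npz -0.17 18 [0.5359 0.5475]
s20.npz -0.15 18 [0.5341 0.5475]
s20.npz -0.13 23 [0.5343 0.549 ]
s23.npz -0.25 2 None
s23.npz -0.23 18 [0.5334 0.548 ]
s23.npz -0.21 24 [0.5262 0.5478]
s23.npz -0.19 32 [0.5137 0.5473]
s23.npz -0.17 19 [0.5343 0.5482]
s23.npz -0.15 19 [0.5358 0.5481]
s23.npz -0.13 20 [0.5351 0.5482]
```

Emit:
step_arm(
  slide=[
    [1, 0, 0],
    [2, 0, 0],
    [4, 0, 0],
    [8, 0, 0],
    [15, 0, 0],
    [25, 0, 0],
    [30, 0, 0],
    [20, 0, -20],
    [10, 0, -30],
    [0, 0, -30],
    [0, 0, -30],
    [0, 0, -18],
    [0, 0, 0],
  ],
  twist=[0, 0, 0, 0, 0, 0, 0, 0, 0, 0, 0, 0, 0],
)

```text
time: 39.9
position: [0.4059, -0.2054, 0.3062]
tool_rot: [-0.006, 1.0, -0.003, 0.003]
ft_force: [0.5, -1.0, 0.4]
grip_width: 0.0003
```

Emit:
step_arm(
  slide=[
    [0, 0, 0],
    [0, 0, 0],
    [0, 0, 0],
    [0, 0, 0],
    [0, 0, 0],
    [0, 0, 0],
    [0, 0, 0],
    [0, 0, 0],
    [0, 0, 0],
    [0, 0, 0],
    [0, 0, 0],
    [0, 0, 0],
    [0, 0, 0],
    [0, 0, 0],
    [0, 0, 0],
    [0, 0, 0],
    [0, 0, 0],
  ],
  twist=[4, 6, 6, 6, 6, 6, 6, 6, 6, 6, 6, 6, 6, 6, 4, 4, 0],
)

```text
time: 41.32
position: [0.4037, -0.2033, 0.301]
tool_rot: [0.703, 0.711, -0.0, -0.001]
ft_force: [-0.2, -0.0, 0.4]
grip_width: 0.0006
```

```bash
python3 snap.py 24 wrist,scene; python3 shut.py w24.npz
```

```text
41.4167 [ 0.404  -0.2035  0.3013] [[-0.0147, 0.9999], [0.9999, 0.0147]] [ 0.3 -0.7 -0.2] [-0.11  0.05  0.08] 0.0006 [-0.714  0.212  1.763 -0.     1.168 -0.729]
leaf outer face [ 0.5342 -0.1884  0.1379] [-0.9999  0.0042  0.0149] 0.0003 4259 yaw -0.24 tilt 0.85
-0.27 cab front None rail back None leaf None None
-0.258 cab front None rail back None leaf None None
-0.246 cab front None rail back None leaf [0.5346 0.5423] 0.1902
-0.234 cab front 0.5951 rail back 0.5999 leaf [0.5343 0.5486] 0.1905
-0.222 cab front 0.5569 rail back 0.5832 leaf [0.5345 0.55  ] 0.191
-0.21 cab front 0.5572 rail back 0.5829 leaf [0.5344 0.5498] 0.1914
-0.198 cab front 0.5573 rail back 0.5973 leaf [0.5344 0.5498] 0.1917
-0.186 cab front 0.5572 rail back 0.5961 leaf [0.5346 0.5498] 0.1921
-0.174 cab front 0.5568 rail back 0.5822 leaf [0.5347 0.55  ] 0.1924
-0.162 cab front 0.5568 rail back 0.5824 leaf [0.5347 0.5502] 0.1927
-0.15 cab front 0.5564 rail back 0.598 leaf [0.5347 0.5499] 0.1931
-0.138 cab front 0.5562 rail back 0.5823 leaf [0.5348 0.5501] 0.1933
-0.126 cab front 0.5562 rail back 0.5821 leaf [0.5348 0.5498] 0.1934
-0.114 cab front 0.556 rail back 0.5819 leaf None None
-0.102 cab front 0.5558 rail back 0.5946 leaf None None
-0.09 cab front 0.5559 rail back 0.5991 leaf None None
left side [ 0.6487 -0.0956  0.138 ] [ 0.0136 -0.9999  0.0013] 0.0001 575 yaw 0.78
```

View pics/w24c.png

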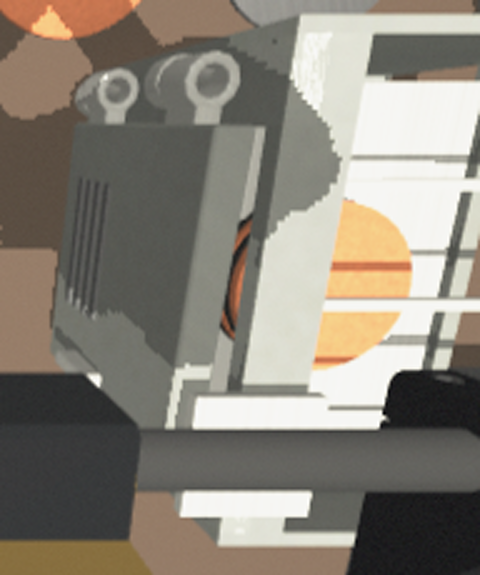

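The door is now within about 1° of the cabinet's yaw, within 0.4 mm of where it sat when pressed at 6 N, so the rest is hinge play. Before handing in, I'll check that the bystanders stayed put.

Run:
```python
from h import *
a=load("scene0.npz")["color"];b=load("s24.npz")["color"];b2=load("s20.npz")["color"]
d=np.abs(a.astype(int)-np.minimum(b,255).astype(int)).sum(2)
def cen(im,f,box):
    x0,x1,y0,y1=box;h=cv2.cvtColor(im[y0:y1,x0:x1],cv2.COLOR_BGR2HSV);m=f(h);v,u=np.nonzero(m);return (round(u.mean()+x0,2),round(v.mean()+y0,2),len(u))
blue=lambda h:(h[...,0]>95)&(h[...,0]<125)&(h[...,1]>150)&(h[...,2]>60)
org=lambda h:(h[...,0]<18)&(h[...,1]>140)&(h[...,2]>120)
red=lambda h:((h[...,0]<4)|(h[...,0]>176))&(h[...,1]>220)
for nm,im in(("s0",a),("s20",b2),("s24",b)):
    print(nm,"clamp",cen(im,blue,(255,306,180,203)),"disc_a",cen(im,org,(215,265,215,252)),"red",cen(im,red,(220,280,135,178)))
cv2.imwrite("pics/cmp.png",np.hstack([cv2.resize(i[120:330,140:470],None,fx=1.2,fy=1.2) for i in (a,b)]))
```

```text
s0 clamp (np.float64(277.41), np.float64(196.43), 165) disc_a (np.float64(236.97), np.float64(232.23), 243) red (np.float64(250.81), np.float64(157.2), 846)
s20 clamp (np.float64(277.33), np.float64(196.41), 164) disc_a (np.float64(240.44), np.float64(234.16), 111) red (np.float64(250.82), np.float64(157.27), 846)
s24 clamp (np.float64(277.33), np.float64(196.41), 164) disc_a (np.float64(240.98), np.float64(229.7), 363) red (np.float64(250.88), np.float64(157.29), 851)
```

View pics/cmp.png

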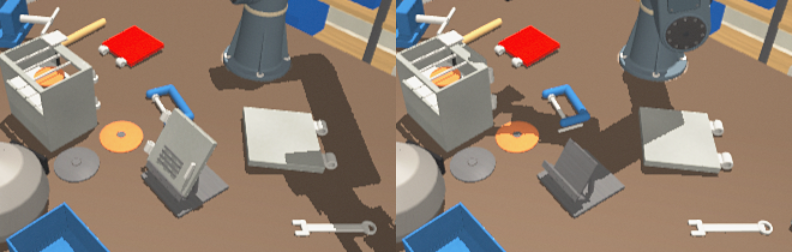

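```bash
python3 -c "
from rig import robot
print(robot.hand_in(), robot.get_obs()['time'])"
```

```text
the job is handed in; nothing more can be done
the job is handed in; nothing more can be done
```

The door is hung on both hinge pins and pushed shut. The arm is clear of everything, and the job was handed in after about 41 s of robot time.

**What I did:** I pinched the leaf out of the rack and brought it upright in the pads. I lowered it open onto both pins, swung it shut with the closed fingers, and backed away.

**Dropped once:** On the first lift I set the jaw to 16 mm, which left no squeeze on the 16 mm plate. The leaf fell back against the rack, and I gripped it again from there.

**Pushed shut twice:** After the first push the door sprang back to about 2° open. I pushed again and withdrew very slowly.

**Last checks:**
- **Seating:** when I let go, the leaf's top edge measured 195 mm, the expected hung height. In the final view it sagged from about 193 mm near the hinge to 190 mm at the free end, which I put down to pin play.
- **Shut angle:** leaf yaw is -0.2° and cabinet yaw +0.8°, so it is about 1° off exactly shut, with a 0.85° lean. Its face is within 0.4 mm of where it sat when pressed at 6 N. I estimate a gap of 1 to 2 mm at the stop, and I did not push a third time.
- **Bystanders:** the clamp and red door measured as unmoved. In a before/after picture the brown disc and wrench look unmoved too. The colour check on the brown disc was spoilt by shadows, so it proves nothing.
- **Forces:** readings after each move stayed under about 12 N.

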